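Clear the bead maker's bench

TASK

Take down the pile of bead-making tools on the bench and put each one flat in the wooden tray that has its shape: the square slab in the square tray, the round disc in the round tray, the six-sided block in the six-sided tray. The glass piece on top of the pile goes into the metal tin: push the tin's half-open lid right back, set the glass down inside without dropping it, and shut the lid fully. Leave the bowl of beads where it is.

Things in the scene. Friction and masses are not known exactly. Their poses are not given: they have to be found in the camera images.
- slab_mid (a point): Square graphite slab, black, 64 x 64 mm, 24 mm high, 0.18 kg; bottom of the pile, lying on the bench. The point is its centre, half-way up (12 mm above its underside); its x and y axes are square to its sides.
- disc_mid (a point): Round brass mould, a disc 52 mm in diameter, 24 mm high, 0.38 kg; second in the pile, lying on the slab. The point is its centre, half-way up.
- hexblock_mid (a point): Six-sided steel block, 36 mm across flats (42 mm over corners), 24 mm high, 0.20 kg; third in the pile, lying on the disc. The point is its centre, half-way up; its x axis is square to one pair of flats.
- glass_mid (a point): Round domed blue glass piece, 28 mm in diameter, 18 mm high, 30 g, flat below; top of the pile, lying on the six-sided block. Its side is upright from 2 to 12 mm above its underside. The point is its centre, half-way up (9 mm).
- square_tray: Square shallow wooden tray with cork floor, fixed to the bench: 94 x 94 mm outside, 84 x 84 mm inside, floor 5 mm and rim 10 mm above the bench. Origin at the centre of its underside; x and y axes square to its sides.
- round_tray: Round shallow wooden tray with cork floor, fixed: 78 mm outside, 68 mm inside diameter, floor 5 mm and rim 10 mm above the bench. Origin at the centre of its underside.
- hex_tray: Six-sided shallow wooden tray with cork floor, fixed: 54 mm across flats inside, 64 mm outside, floor 5 mm and rim 10 mm above the bench. The block fits at any yaw. Origin at the centre of its underside; x axis square to one pair of flats.
- tin: Metal tin with a hinged lid, fixed to the bench: 100 mm along its x, 120 mm along its y, 42 mm high, walls and floor 4 mm (5 mm at most). Origin at the centre of its underside. The lid's hinge axis runs along the tin's y, 50 mm from its centre on the +x side, 42.5 mm above the bench.
- lid (a joint): Lid angle: 0 shut, 1.57 upright, 1.9 (stop) leaning back beyond the tin. Metal plate, 100 mm from hinge to free edge, 120 mm wide, 6 mm thick, its underside level with the hinge axis; a 40 mm wide tab in the middle of the free edge stands 11 mm further out. A stiff hinge (0.12 N m) holds it at any angle; closed fingers can push it from either side.
- bead_bowl: White bowl of beads, loose, a bystander: 110 mm in diameter, 35 mm high. Origin at the centre of its underside.
There are look-alikes about, which are no part of the job. What is shaped like the part that bears glass_mid but yellow is not meant.

How it is judged (in metres and radians):
On the way, in this order (a step that is already met when the one before it is completed fails the run):
1. the tin's lid is pushed back, upright or beyond (over 1.35 rad) (value of joint lid above 1.35 rad), for 0.2 s.
2. the glass stands in the tin, let go, the lid still up (horizontal distance between glass_mid and tin below 0.05 m and z of glass_mid in the frame of tin below 0.025 m and contact force between glass and the fingers below 0.05 N and value of joint lid above 1 rad), for 0.2 s.
At the end, for the whole second after the job is handed in: Slab, disc and six-sided block each lie flat (within 0.1 rad) on the floor of the tray of their own shape, centres within 15 mm of the tray's centre; the glass lies on the floor of the tin; the lid is shut (joint below 0.08 rad); all released and at rest (horizontal distance between slab_mid and square_tray below 0.015 m and z of slab_mid in the frame of square_tray below 0.02 m and angle between each of slab_mid, disc_mid, hexblock_mid's own z axis and vertical below 0.1 rad and horizontal distance between disc_mid and round_tray below 0.015 m and z of disc_mid in the frame of round_tray below 0.02 m and horizontal distance between hexblock_mid and hex_tray below 0.015 m and z of hexblock_mid in the frame of hex_tray below 0.02 m and horizontal distance between glass_mid and tin below 0.05 m and z of glass_mid in the frame of tin below 0.025 m and value of joint lid below 0.08 rad and linear speed of each of slab, disc, hexblock, glass below 0.02 m/s and velocity of joint lid between -0.05 and 0.05 rad/s); the robot touches nothing.
It fails at once if the glass is dropped (falls free faster than 0.8 m/s, about 33 mm) (linear speed of glass above 0.8 m/s and contact force between glass and the fingers below 0.05 N).
It fails at once if the bowl of beads is shoved more than 40 mm or tipped (distance of bead_bowl from where it was at the start of the episode above 0.04 m or angle between bead_bowl's own z axis and vertical above 0.35 rad).
It also fails if it takes over 136 s, if anything falls off the work surface, if the arm or the gripper's body presses on something with over 40 N, if the wrist force passes 120 N, or if a joint passes its speed limit or range.

ROBOT

A 6-joint arm with a two-finger parallel gripper is mounted at the origin on the work surface. World frame = base frame: x ahead of the robot, y to its left, z up, the work surface at z = 0. Lengths are in m, angles in degrees, forces in N, time in s.
With the tool pointing down it reaches from about 0.35 to 0.875 m from the base axis. Payload 4.2 kg.
Tool frame: the origin (TCP) lies on the centre line of the jaws, within the pads' length; the fingertips stand 25 mm ahead of it and the grasp point (between the pads) lies 6 mm ahead of it; z points along the fingers, y is the line along which they close (so a half turn about z gives the same grasp; the last joint's range is limited). The gripper opens to 87 mm and grips with 3 to 60 N. Pads are 19 mm wide; open, the fingers measure 117 mm over their backs; the gripper's body (75 mm by 190 mm) begins 51 mm behind the grasp point.
Start: joints at [91.88, 22.042, 0.453, 0, -68.411, -14.817], TCP at [0.14, 0.609, 0.248] pointing down, gripper open.
Joint ranges: [-179.83, 179.83], [-69.29, 118.12], [-61.27, 80.66], [-181.25, 117.63], [-171.15, -9.14], [-177.46, 177.46]. Speed limits (degrees/s): [159.86, 159.86, 180, 180, 180, 180].

INTERFACE

Orientations are given as a 3x3 rotation matrix whose columns are the frame's x, y, z axes.
In Python, from plant import robot, imaging, order gives the robot as it stands.
- The arm moves only by the tool jog_arm, never from a script. Its argument "targets" is a list of rows, each an object of numbers: "ax", "ay", "az": the turn, a rotation vector about the tool's x, y, z normalised to -1 to 1, where 1 is 360 degrees; "tx", "ty", "tz": the shift along the tool's x, y, z normalised to -1 to 1, where 1 is 80 cm; "hand": the opening, from 0 (shut) to 1 (fully open). A call has 1 to 20 rows; each row is the pose to reach, as a shift and turn from the pose commanded when the call began, along the tool's axes at that moment, turning the shorter way round; what a row does not reach only later rows make up. A row lasts 1/10 s, in which the tool goes at most 50 mm and 8.59 degrees, less where a joint would pass 70% of its speed; a pose out of reach is approached as far as the arm can. A call with a number of a shift or a turn outside -1 to 1 is refused whole. A call with a gripper value outside its range is refused whole. The fingers move at their own pace and stop on an object; "force" is the grip in N (left out, the last holds). Time passes only in rows, so rows that repeat a pose let the fingers close. It gives the time, the measured TCP pose, the force, the opening and the grip force at its end, in the units of the state.
- robot.read_state(): the state, without advancing time (a new reading comes with each control period).
- imaging.camera(name): name is "side" or "top"; returns a dict with "pixels" (480x640x3 uint8, red, green, blue), "camera_matrix" (3x3 intrinsics, pixels), "camera_from_world" (4x4, takes a point from world to camera coordinates). Camera axes: x right, y up, looking along -z (the intrinsics and any distortion apply to the point x, -y, -z); pixel columns grow to the right and rows downward; lengths in m; the calibration is good to about 2 mm. A picture is of the moment at which its call begins. There is no depth.
- order.finish_job(): hands the job in; it is judged then, once.
Trained networks look in a picture, given as the dict that the camera call returned (one of the last four; its "shot" number tells which), for a name from the list of things; names that differ only in an ending like _2 or _b are one class to them, and where a whole thing is asked for, a point or a joint stands for the part that bears it (a point fixed in the world has none). Each returns a list of dicts, best first, with "p" (0 to 1); they miss things now and then, are a little off and sometimes report something else, mostly with a low value. They report only what shows in the picture. A call takes as long as a camera call. They do not tell look-alikes from the thing itself.
- imaging.silhouettes(picture, query): "region" (480x640 bool, what is visible of it) and "point" ([column, row] in pixels, amid what is visible of it).
The state is a dict: "time": time; "q": joint angles; "joint_vel": joint speeds; "tau": joint torques, N m; "position": TCP position; "tool_rot": TCP orientation; "contact_force": force on the tool from outside, world axes, zero at the start; "wrist_torque": the same for the moment, N m; "finger_gap": finger opening in m; "grip_force": force on a finger pad.
Only numpy, scipy, OpenCV 4.12 (cv2) and the standard library are available. Lean on these libraries where they do the work, as an engineer would, in place of code of your own. Each camera call takes 0.05 s, during which the arm holds its last target. There are 200 camera calls.

## Working session

There is one attempt and no reset: what is moved stays moved. The work goes in short steps, Python scripts to look and compute and a tool call to move; the robot and the scene stay as the last step left them, time stands still between calls to the robot, and variables do not carry over. Pictures are saved under pics/ and viewed, at most 14 in all, crops included, and the job is handed in when it is done.

Besides the shell and the picture viewer there is one more tool, called after "Request:" as name([rows], argument=value, ...), one row to a line, values as JSON. jog_arm: Moves the arm, as the interface text tells. Scaled input: -1 to 1 covers 80 cm each way for a shift and 360 degrees each way for a turn. Its arguments: {"type":"object","properties":{"targets":{"type":"array","items":{"type":"object","properties":{"ax":{"type":"number","minimum":-1,"maximum":1},"ay":{"type":"number","minimum":-1,"maximum":1},"az":{"type":"number","minimum":-1,"maximum":1},"tx":{"type":"number","minimum":-1,"maximum":1},"ty":{"type":"number","minimum":-1,"maximum":1},"tz":{"type":"number","minimum":-1,"maximum":1},"hand":{"type":"number"}}}},"force":{"type":"number"}},"required":["targets"]}

```bash
mkdir -p pics; ls; python3 - <<'E'
from plant import robot, imaging, order
import cv2,numpy as np
s=robot.read_state(); print(s['time'],s['position'],np.round(s['tool_rot'],3).tolist(),s['finger_gap'])
for n in ('side','top'):
    p=imaging.camera(n); cv2.imwrite(f'pics/{n}0.png',p['pixels'][:,:,::-1])
    print(n,[k for k in p],p['camera_matrix'].tolist(),np.round(p['camera_from_world'],4).tolist())
    for q in ['slab_mid','disc_mid','hexblock_mid','glass_mid','square_tray','round_tray','hex_tray','tin','lid','bead_bowl']:
        print(q,[(round(d['p'],2),np.round(d['point']).tolist(),int(d['region'].sum())) for d in imaging.silhouettes(p,q)])
E
```

```text
pics
0.0 [0.13979121 0.60860553 0.24644836] [[0.975, -0.224, -0.0], [-0.224, -0.975, -0.002], [0.0, 0.002, -1.0]] 0.08684932981279488
side ['pixels', 'camera_matrix', 'camera_from_world', 'shot'] [[552.4188835555635, 0.0, 324.8453744762442], [0.0, 552.4188835555635, 236.5104728976858], [0.0, 0.0, 1.0]] [[0.9795, -0.2012, 0.0124, -0.5746], [0.1436, 0.7395, 0.6576, -0.1256], [-0.1414, -0.6424, 0.7532, -0.9214], [0.0, 0.0, 0.0, 1.0]]
slab_mid [(0.89, [350.0, 273.0], 664), (0.4, [352.0, 415.0], 7694)]
disc_mid [(0.83, [351.0, 262.0], 394)]
hexblock_mid [(0.89, [345.0, 253.0], 288), (0.23, [349.0, 273.0], 627)]
glass_mid [(0.77, [299.0, 270.0], 162), (0.69, [375.0, 302.0], 248), (0.54, [349.0, 238.0], 200)]
square_tray [(0.56, [282.0, 149.0], 1455)]
round_tray [(0.84, [278.0, 323.0], 1545), (0.49, [351.0, 238.0], 212), (0.16, [281.0, 149.0], 1403)]
hex_tray [(0.96, [255.0, 220.0], 852)]
tin [(0.94, [353.0, 414.0], 7679)]
lid [(0.85, [369.0, 390.0], 2414)]
bead_bowl [(0.58, [347.0, 174.0], 1630)]
top ['pixels', 'camera_matrix', 'camera_from_world', 'shot'] [[597.2263057182236, 0.0, 317.7978050052817], [0.0, 597.2263057182236, 225.2006665732255], [0.0, 0.0, 1.0]] [[0.0297, -0.9993, 0.0244, -0.0247], [0.9885, 0.033, 0.1479, -0.5578], [-0.1486, 0.0198, 0.9887, -1.0918], [0.0, 0.0, 0.0, 1.0]]
slab_mid [(0.97, [318.0, 197.0], 421)]
disc_mid [(0.61, [336.0, 202.0], 239)]
hexblock_mid [(0.68, [331.0, 199.0], 146), (0.56, [150.0, 224.0], 2396)]
glass_mid [(0.75, [330.0, 192.0], 179), (0.65, [371.0, 185.0], 152), (0.59, [325.0, 235.0], 130)]
square_tray [(0.91, [149.0, 224.0], 2399)]
round_tray [(0.66, [373.0, 269.0], 1275)]
hex_tray []
tin [(0.82, [474.0, 229.0], 4054)]
lid [(0.94, [483.0, 215.0], 1710)]
bead_bowl [(0.65, [217.0, 168.0], 2377), (0.54, [152.0, 220.0], 2382)]
```

View pics/top0.png

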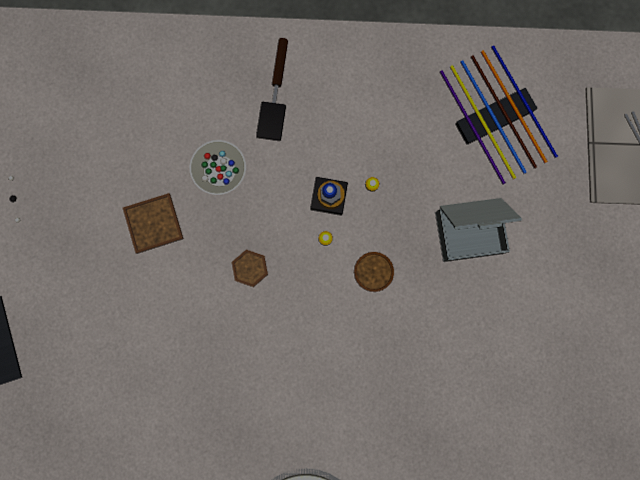

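View pics/side0.png

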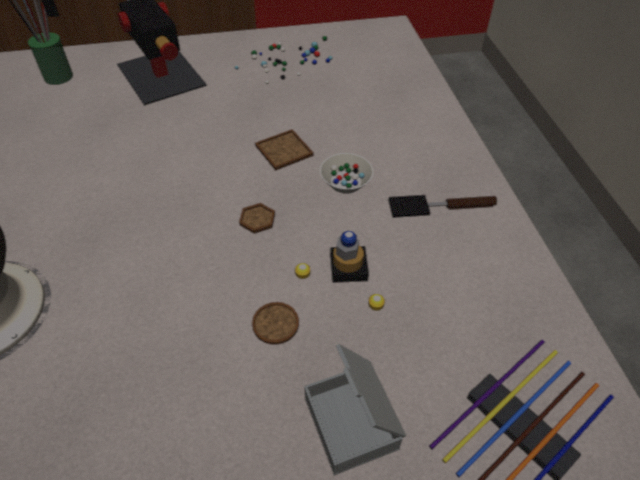

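Candidates for the glass piece: blue dome on the pile (top 330,190; side 349,238), yellow dome (372,184 / 376,301), yellow dome (325,238 / 302,270). By description it is the blue one on the pile. The other graphite object, the paddle at (270,120), is not the slab. Next I'll check with a crop and fit the poses.

```bash
cat > h.py <<'E'
from plant import robot, imaging, order
import cv2,numpy as np
from scipy.optimize import minimize
S=4
def P(p,X):
    X=np.atleast_2d(X); c=X@p['camera_from_world'][:3,:3].T+p['camera_from_world'][:3,3]
    u=(c*[1,-1,-1])@p['camera_matrix'].T; return u[:,:2]/u[:,2:]
def ray(p,uv,z):
    R=p['camera_from_world'][:3,:3];o=-R.T@p['camera_from_world'][:3,3]
    d=R.T@(np.linalg.inv(p['camera_matrix'])@[uv[0],uv[1],1]*[1,-1,-1]); return o+d*(z-o[2])/d[2]
def rz(a): c,s=np.cos(a),np.sin(a); return np.array([[c,-s,0],[s,c,0],[0,0,1]])
def prism(poly,z0,z1): return np.array([[x,y,z] for z in (z0,z1) for x,y in poly])
def reg(n,r,a0=0): a=a0+np.arange(n)*2*np.pi/n; return np.c_[r*np.cos(a),r*np.sin(a)]
sq=lambda w,h:np.array([[w,h],[-w,h],[-w,-h],[w,-h]])/2
def glass(z): return np.vstack([prism(reg(24,.014),z,z+.012),prism(reg(24,.010),z+.016,z+.016),[[0,0,z+.018]]])
def draw(img,p,pts,val,box):
    q=(P(p,pts)-box[:2]+.5)*S-.5
    cv2.fillConvexPoly(img,cv2.convexHull(np.round(q*16).astype(np.int32)),val,shift=4)
def crop(m,box): x,y,w,h=box; return cv2.resize(m[y:y+h,x:x+w].astype(np.uint8),None,fx=S,fy=S,interpolation=cv2.INTER_NEAREST)
def boxof(m,pad=8): x,y,w,h=cv2.boundingRect(m.astype(np.uint8)); return (x-pad,y-pad,w+2*pad,h+2*pad)
def fit(views,parts,x0,step):
    """views: list of (pic,{label:mask}); parts(x)-> [(label,pts)] painted in order"""
    bs=[]
    for p,ms in views:
        b=boxof(np.any(list(ms.values()),axis=0)); bs.append((p,b,{k:crop(m,b) for k,m in ms.items()}))
    def loss(x):
        L=0
        for p,b,ms in bs:
            img=np.zeros((b[3]*S,b[2]*S),np.uint8)
            for l,pts in parts(x): draw(img,p,pts,l,b)
            L+=sum(((img==k)!=(m>0)).sum() for k,m in ms.items())/S/S
        return float(L)
    x0=np.array(x0,float); best=None
    for _ in range(3):
        sx=np.vstack([x0]+[x0+np.eye(len(x0))[i]*step[i] for i in range(len(x0))])
        r=minimize(loss,x0,method='Nelder-Mead',options=dict(initial_simplex=sx,maxiter=600,xatol=1e-4,fatol=.1)); x0=r.x; step=-np.array(step)*.6
    return r.x,r.fun
def near(p,q,uv,tol=40):
    d=[d for d in imaging.silhouettes(p,q) if np.hypot(*(np.array(d['point'])-uv))<tol]
    return d[0]['region'] if d else None
E
cat > m.py <<'E'
from h import *
T=imaging.camera('top');D=imaging.camera('side')
V=lambda q,a,b:[(p,m) for p,m in ((T,near(T,q,a)),(D,near(D,q,b))) if m is not None]
for q,a,b,poly,st in (('square_tray',(152,223),(283,149),sq(.094,.094),.3),('round_tray',(374,271),(276,322),reg(40,.039),0),('hex_tray',(250,268),(257,218),reg(6,.064/3**.5,np.pi/6),.3)):
    v=[(p,{1:m}) for p,m in V(q,a,b)]
    x0=ray(T,a,.01)
    for vv in (v,v[:1]):
      f=lambda x:[(1,prism(poly,0,.01)@rz(x[2]).T+[x[0],x[1],0])]
      print(q,len(vv),*fit(vv,f,[x0[0],x0[1],.15],[.005,.005,st or .01]))
vt=[]
for p,a,b in ((T,(474,229),(483,215)),(D,(353,414),(369,390))):
    t=near(p,'tin',a,30); l=near(p,'lid',b,30); print('tin/lid overlap',t.sum(),l.sum(),(t&l).sum()); vt.append((p,{1:t&~l,2:l}))
def tin(x):
    R=rz(x[2]);o=[x[0],x[1],0];c,s=np.cos(x[3]),np.sin(x[3])
    plate=np.array([[-u*c+w*s*1,v,u*s+w*c] for u,v,w in prism(sq(.1,.12),0,.006)+[.05,0,0]])+[.05,0,.0425]
    tab=np.array([[-u*c+w*s*1,v,u*s+w*c] for u,v,w in prism(sq(.011,.04),0,.006)+[.1055,0,0]])+[.05,0,.0425]
    return [(1,prism(sq(.1,.12),0,.042)@R.T+o),(2,plate@R.T+o),(2,tab@R.T+o)]
x0=ray(T,(473,232),.02)
for a in (.6,1.1): print('tin',*fit(vt,tin,[x0[0],x0[1],.1,a],[.01,.01,.15,.3]))
names=['slab_mid','disc_mid','hexblock_mid','glass_mid']
vp=[]
for p,a in ((T,(329,195)),(D,(349,255))):
    vp.append((p,{i+1:m for i,q in enumerate(names) if (m:=near(p,q,a,22)) is not None}))
    print([ (k,int(m.sum())) for k,m in vp[-1][1].items()])
def pile(x):
    g=[prism(sq(.064,.064),0,.024)@rz(x[8]).T,prism(reg(40,.026),.024,.048),prism(reg(6,.036/3**.5,np.pi/6),.048,.072)@rz(x[9]).T,glass(.072)]
    return [(i+1,g[i]+[x[2*i],x[2*i+1],0]) for i in range(4)]
x0=ray(T,(329,195),.03)[:2]
print('pile',*fit(vp,pile,list(x0)*4+[-.1,.2],[.006]*8+[.15,.2]))
for n,p,(x,y) in (('t',T,(280,145)),('s',D,(300,205))):
    c=p['pixels'][y:y+90,x:x+100,::-1]; cv2.imwrite(f'pics/c{n}.png',cv2.resize(c,None,fx=4,fy=4,interpolation=cv2.INTER_CUBIC))
a,b=cv2.imread('pics/ct.png'),cv2.imread('pics/cs.png'); cv2.imwrite('pics/crop.png',np.hstack([a,b]))
E
python3 m.py
```

```text
square_tray 2 [0.55794455 0.31410491 0.3522512 ] 151.0625
square_tray 1 [0.557456   0.3138703  0.34342985] 59.375
round_tray 2 [ 0.47751485 -0.11883042  0.15545068] 140.875
round_tray 1 [ 0.47633329 -0.11861418  0.15968092] 74.8125
hex_tray 2 [0.47617356 0.12208848 0.73417272] 111.3125
hex_tray 1 [0.47533702 0.12140849 0.74342106] 43.0625
tin/lid overlap 3950 1711 1688
tin/lid overlap 7668 2263 2259Traceback (most recent call last):
  File "m.py", line 19, in <module>
    for a in (.6,1.1): print('tin',*fit(vt,tin,[x0[0],x0[1],.1,a],[.01,.01,.15,.3]))
                                    ~~~^^^^^^^^^^^^^^^^^^^^^^^^^^^^^^^^^^^^^^^^^^^^
  File "h.py", line 36, in fit
    r=minimize(loss,x0,method='Nelder-Mead',options=dict(initial_simplex=sx,maxiter=600,xatol=1e-4,fatol=.1)); x0=r.x; step=-np.array(step)*.6
    res = _minimize_neldermead(fun, x0, args, callback, bounds=bounds,
                               **options)
    fsim[k] = func(sim[k])
              ~~~~^^^^^^^^
    fx = function(np.copy(x), *(wrapper_args + args))
  File "h.py", line 31, in loss
    L+=sum(((img==k)!=(m>0)).sum() for k,m in ms.items())/S/S
       ~~~^^^^^^^^^^^^^^^^^^^^^^^^^^^^^^^^^^^^^^^^^^^^^^^
  File "h.py", line 31, in <genexpr>
    L+=sum(((img==k)!=(m>0)).sum() for k,m in ms.items())/S/S
            ^^^^^^^^^^^^^^^
ValueError: operands could not be broadcast together with shapes (588,468) (576,468)
```

```bash
sed -i 's/x,y,w,h=cv2.boundingRect(m.astype(np.uint8)); return .*/x,y,w,h=cv2.boundingRect(m.astype(np.uint8)); x,y=max(x-pad,0),max(y-pad,0); return (x,y,min(w+2*pad,640-x),min(h+2*pad,480-y))/' h.py; python3 m.py | grep -v tray
```

```text
tin/lid overlap 3984 1742 1736Traceback (most recent call last):
  File "m.py", line 12, in <module>
    t=near(p,'tin',a,30); l=near(p,'lid',b,30); print('tin/lid overlap',t.sum(),l.sum(),(t&l).sum()); vt.append((p,{1:t&~l,2:l}))
                                                                                ^^^^^
AttributeError: 'NoneType' object has no attribute 'sum'
```

```bash
cat >> h.py <<'E'
_near=near
def near(p,q,uv,tol=40):
    for _ in range(4):
        r=_near(p,q,uv,tol)
        if r is not None: return r
E
python3 m.py
```

```text
square_tray 2 [0.5574826  0.31463275 0.36273369] 157.1875
square_tray 1 [0.55693891 0.31451581 0.35540068] 58.5625
round_tray 2 [ 0.47703319 -0.11817214  0.15723524] 168.8125
round_tray 1 [ 0.47614107 -0.11836681  0.1472267 ] 41.6875
hex_tray 2 [0.47609225 0.12212743 0.74528778] 95.875
hex_tray 1 [0.47535787 0.12230888 0.75360655] 43.625
tin/lid overlap 4050 1756 1746
tin/lid overlap 7635 2437 2415
tin [ 0.56033631 -0.30541799  0.17083575  1.01120245] 596.1875
tin [ 0.56028647 -0.3055022   0.1694928   1.01396737] 597.8125
[(1, 453), (2, 195), (3, 95), (4, 203)]
[(1, 565), (2, 417), (3, 292), (4, 215)]
pile [ 0.62216695 -0.02643816  0.62010317 -0.02861758  0.6173748  -0.02730424
  0.61930986 -0.02436393 -0.14433774  0.66575737] 602.75
```

View pics/crop.png

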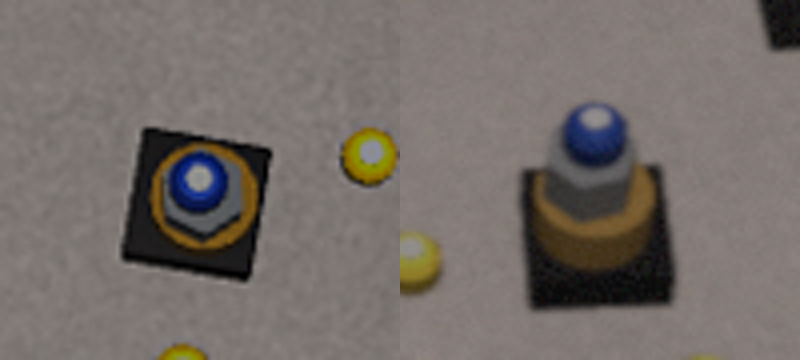

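The crop shows the blue glass on the pile at about top pixel (329,190), with hex, disc and slab below it and the yellow domes apart. The choice holds. Next is the lid push.

```bash
cat > plan.py <<'E'
"""plan.py 'x,y,z,yaw' ... : rows for consecutive targets from the commanded pose (the last target of the previous plan)."""
import sys,json,os,numpy as np
from scipy.spatial.transform import Rotation as Ro
def down(psi): c,s=np.cos(np.radians(psi)),np.sin(np.radians(psi)); return np.array([[c,s,0],[s,-c,0],[0,0,-1.]])
def plan(ts,commit=True):
    st=json.load(open('cmd.json')) if os.path.exists('cmd.json') else dict(p=[.14,.609,.248],psi=-12.94)
    p,R=np.array(st['p']),down(st['psi'])
    for t in ts:
        d=R.T@(np.array(t[:3])-p)/.8; w=Ro.from_matrix(R.T@down(t[3])).as_rotvec()/2/np.pi
        print(np.round(t,4),'tx %.4f ty %.4f tz %.4f az %.4f'%(*d,w[2]))
    json.dump(dict(p=list(map(float,t[:3])),psi=float(t[3])),open('cmd.json','w'))
TIN=np.array([.5603,-.3054]); TY=9.75
def tin(x,y,z): a=np.radians(TY); c,s=np.cos(a),np.sin(a); return [TIN[0]+c*x-s*y,TIN[1]+s*x+c*y,z,TY]
E
python3 - <<'E'
from plan import *
plan([[.45,.3,.3,TY],tin(-.06,0,.25),tin(-.055,0,.12),tin(.050,0,.12)])
plan([tin(-.06,0,.12),tin(-.06,0,.26)])
E
```

```text
[0.45 0.3  0.3  9.75] tx 0.4642 ty 0.2897 tz -0.0650 az -0.0630
[ 0.5012 -0.3156  0.25    9.75  ] tx 0.6988 ty 1.0253 tz -0.0025 az -0.0630
[ 0.5061 -0.3147  0.12    9.75  ] tx 0.7046 ty 1.0228 tz 0.1600 az -0.0630
[ 0.6096 -0.2969  0.12    9.75  ] tx 0.8256 ty 0.9722 tz 0.1600 az -0.0630
[ 0.5012 -0.3156  0.12    9.75  ] tx -0.1375 ty 0.0000 tz 0.0000 az 0.0000
[ 0.5012 -0.3156  0.26    9.75  ] tx -0.1375 ty 0.0000 tz -0.1750 az 0.0000
```

```bash
rm cmd.json; python3 - <<'E'
from plan import *
plan([[.45,.3,.3,TY],[.45,-.1,.3,TY]])
plan([tin(-.06,0,.25),tin(-.06,0,.12),tin(.050,0,.12)])
E
```

```text
[0.45 0.3  0.3  9.75] tx 0.4642 ty 0.2897 tz -0.0650 az -0.0630
[ 0.45 -0.1   0.3   9.75] tx 0.5761 ty 0.7770 tz -0.0650 az -0.0630
[ 0.5012 -0.3156  0.25    9.75  ] tx 0.0174 ty 0.2764 tz 0.0625 az 0.0000
[ 0.5012 -0.3156  0.12    9.75  ] tx 0.0174 ty 0.2764 tz 0.2250 az 0.0000
[ 0.6096 -0.2969  0.12    9.75  ] tx 0.1549 ty 0.2764 tz 0.2250 az 0.0000
```

Request:
jog_arm([
  {"tx": 0.4642,"ty": 0.2897,"tz": -0.065,"az": -0.063,"hand": 0},
  {"tx": 0.4642,"ty": 0.2897,"tz": -0.065,"az": -0.063,"hand": 0},
  {"tx": 0.4642,"ty": 0.2897,"tz": -0.065,"az": -0.063,"hand": 0},
  {"tx": 0.4642,"ty": 0.2897,"tz": -0.065,"az": -0.063,"hand": 0},
  {"tx": 0.4642,"ty": 0.2897,"tz": -0.065,"az": -0.063,"hand": 0},
  {"tx": 0.4642,"ty": 0.2897,"tz": -0.065,"az": -0.063,"hand": 0},
  {"tx": 0.4642,"ty": 0.2897,"tz": -0.065,"az": -0.063,"hand": 0},
  {"tx": 0.4642,"ty": 0.2897,"tz": -0.065,"az": -0.063,"hand": 0},
  {"tx": 0.4642,"ty": 0.2897,"tz": -0.065,"az": -0.063,"hand": 0},
  {"tx": 0.4642,"ty": 0.2897,"tz": -0.065,"az": -0.063,"hand": 0},
])

```text
invalid input
```

Request:
jog_arm([
  {"ax": 0,"ay": 0,"az": -0.063,"tx": 0.4642,"ty": 0.2897,"tz": -0.065,"hand": 0},
], force=20)

```text
time: 3.4
position: [0.173, 0.5762, 0.2517]
tool_rot: [[0.998, -0.068, -0.0], [-0.068, -0.998, -0.001], [-0.0, 0.001, -1.0]]
contact_force: [0.9, -1.0, -0.9]
finger_gap: 0.0836
grip_force: 0.0
```

```bash
python3 - <<'E'
from plan import *
json.dump(dict(p=[.1751,.5740,.2539],psi=-4.35),open('cmd.json','w'))
plan([[.45,.3,.3,TY],[.45,-.1,.3,TY]])
E
```

```text
[0.45 0.3  0.3  9.75] tx 0.3686 ty 0.3154 tz -0.0576 az -0.0392
[ 0.45 -0.1   0.3   9.75] tx 0.4065 ty 0.8140 tz -0.0576 az -0.0392
```

Request:
jog_arm([
  {"ax": 0,"ay": 0,"az": -0.0392,"tx": 0.3686,"ty": 0.3154,"tz": -0.0576,"hand": 0},
  {"ax": 0,"ay": 0,"az": -0.0392,"tx": 0.3686,"ty": 0.3154,"tz": -0.0576,"hand": 0},
  {"ax": 0,"ay": 0,"az": -0.0392,"tx": 0.3686,"ty": 0.3154,"tz": -0.0576,"hand": 0},
  {"ax": 0,"ay": 0,"az": -0.0392,"tx": 0.3686,"ty": 0.3154,"tz": -0.0576,"hand": 0},
  {"ax": 0,"ay": 0,"az": -0.0392,"tx": 0.3686,"ty": 0.3154,"tz": -0.0576,"hand": 0},
  {"ax": 0,"ay": 0,"az": -0.0392,"tx": 0.3686,"ty": 0.3154,"tz": -0.0576,"hand": 0},
  {"ax": 0,"ay": 0,"az": -0.0392,"tx": 0.3686,"ty": 0.3154,"tz": -0.0576,"hand": 0},
  {"ax": 0,"ay": 0,"az": -0.0392,"tx": 0.3686,"ty": 0.3154,"tz": -0.0576,"hand": 0},
  {"ax": 0,"ay": 0,"az": -0.0392,"tx": 0.4065,"ty": 0.814,"tz": -0.0576,"hand": 0},
  {"ax": 0,"ay": 0,"az": -0.0392,"tx": 0.4065,"ty": 0.814,"tz": -0.0576,"hand": 0},
  {"ax": 0,"ay": 0,"az": -0.0392,"tx": 0.4065,"ty": 0.814,"tz": -0.0576,"hand": 0},
  {"ax": 0,"ay": 0,"az": -0.0392,"tx": 0.4065,"ty": 0.814,"tz": -0.0576,"hand": 0},
  {"ax": 0,"ay": 0,"az": -0.0392,"tx": 0.4065,"ty": 0.814,"tz": -0.0576,"hand": 0},
  {"ax": 0,"ay": 0,"az": -0.0392,"tx": 0.4065,"ty": 0.814,"tz": -0.0576,"hand": 0},
  {"ax": 0,"ay": 0,"az": -0.0392,"tx": 0.4065,"ty": 0.814,"tz": -0.0576,"hand": 0},
  {"ax": 0,"ay": 0,"az": -0.0392,"tx": 0.4065,"ty": 0.814,"tz": -0.0576,"hand": 0},
  {"ax": 0,"ay": 0,"az": -0.0392,"tx": 0.4065,"ty": 0.814,"tz": -0.0576,"hand": 0},
  {"ax": 0,"ay": 0,"az": -0.0392,"tx": 0.4065,"ty": 0.814,"tz": -0.0576,"hand": 0},
  {"ax": 0,"ay": 0,"az": -0.0392,"tx": 0.4065,"ty": 0.814,"tz": -0.0576,"hand": 0},
  {"ax": 0,"ay": 0,"az": -0.0392,"tx": 0.4065,"ty": 0.814,"tz": -0.0576,"hand": 0},
])

```text
time: 5.4
position: [0.4502, -0.0987, 0.2996]
tool_rot: [[0.985, 0.172, 0.0], [0.172, -0.985, 0.0], [0.0, -0.0, -1.0]]
contact_force: [-0.0, 0.2, -0.0]
finger_gap: 0.0003
grip_force: 0.0
```

Request:
jog_arm([
  {"ax": 0,"ay": 0,"az": 0,"tx": 0.0174,"ty": 0.2764,"tz": 0.0625,"hand": 0},
  {"ax": 0,"ay": 0,"az": 0,"tx": 0.0174,"ty": 0.2764,"tz": 0.0625,"hand": 0},
  {"ax": 0,"ay": 0,"az": 0,"tx": 0.0174,"ty": 0.2764,"tz": 0.0625,"hand": 0},
  {"ax": 0,"ay": 0,"az": 0,"tx": 0.0174,"ty": 0.2764,"tz": 0.0625,"hand": 0},
  {"ax": 0,"ay": 0,"az": 0,"tx": 0.0174,"ty": 0.2764,"tz": 0.0625,"hand": 0},
  {"ax": 0,"ay": 0,"az": 0,"tx": 0.0174,"ty": 0.2764,"tz": 0.225,"hand": 0},
  {"ax": 0,"ay": 0,"az": 0,"tx": 0.0174,"ty": 0.2764,"tz": 0.225,"hand": 0},
  {"ax": 0,"ay": 0,"az": 0,"tx": 0.0174,"ty": 0.2764,"tz": 0.225,"hand": 0},
  {"ax": 0,"ay": 0,"az": 0,"tx": 0.0174,"ty": 0.2764,"tz": 0.225,"hand": 0},
  {"ax": 0,"ay": 0,"az": 0,"tx": 0.034,"ty": 0.2764,"tz": 0.225,"hand": 0},
  {"ax": 0,"ay": 0,"az": 0,"tx": 0.051,"ty": 0.2764,"tz": 0.225,"hand": 0},
  {"ax": 0,"ay": 0,"az": 0,"tx": 0.068,"ty": 0.2764,"tz": 0.225,"hand": 0},
  {"ax": 0,"ay": 0,"az": 0,"tx": 0.085,"ty": 0.2764,"tz": 0.225,"hand": 0},
  {"ax": 0,"ay": 0,"az": 0,"tx": 0.102,"ty": 0.2764,"tz": 0.225,"hand": 0},
  {"ax": 0,"ay": 0,"az": 0,"tx": 0.119,"ty": 0.2764,"tz": 0.225,"hand": 0},
  {"ax": 0,"ay": 0,"az": 0,"tx": 0.136,"ty": 0.2764,"tz": 0.225,"hand": 0},
  {"ax": 0,"ay": 0,"az": 0,"tx": 0.1549,"ty": 0.2764,"tz": 0.225,"hand": 0},
  {"ax": 0,"ay": 0,"az": 0,"tx": 0.1549,"ty": 0.2764,"tz": 0.225,"hand": 0},
  {"ax": 0,"ay": 0,"az": 0,"tx": 0.1549,"ty": 0.2764,"tz": 0.225,"hand": 0},
])

```text
time: 7.3
position: [0.6104, -0.2965, 0.1191]
tool_rot: [[0.985, 0.17, 0.001], [0.17, -0.985, 0.0], [0.001, 0.0, -1.0]]
contact_force: [-0.5, 0.5, -0.1]
finger_gap: 0.0004
grip_force: 0.0
```

```bash
python3 - <<'E'
from plan import *
json.dump(dict(p=tin(.05,0,.12)[:3],psi=TY),open('cmd.json','w'))
from h import *
D=imaging.camera('side'); cv2.imwrite('pics/lid1.png',D['pixels'][250:,200:520,::-1])
print(ray(imaging.camera('top'),(372,184),.009),ray(imaging.camera('top'),(325,238),.009))
plan([tin(.0,0,.12),tin(0,0,.25),[.6193,-.0244,.25,TY],[.6193,-.0244,.13,TY]])
plan([[.6193,-.0244,.0985,TY]])
E
```

```text
[ 0.64914268 -0.11253115  0.009     ] [ 0.5384518  -0.02254633  0.009     ]
[ 0.5603 -0.3054  0.12    9.75  ] tx -0.0625 ty 0.0000 tz 0.0000 az 0.0000
[ 0.5603 -0.3054  0.25    9.75  ] tx -0.0625 ty 0.0000 tz -0.1625 az 0.0000
[ 0.6193 -0.0244  0.25    9.75  ] tx 0.0697 ty -0.3337 tz -0.1625 az 0.0000
[ 0.6193 -0.0244  0.13    9.75  ] tx 0.0697 ty -0.3337 tz -0.0125 az 0.0000
[ 0.6193 -0.0244  0.0985  9.75  ] tx 0.0000 ty 0.0000 tz 0.0394 az 0.0000
```

View pics/lid1.png

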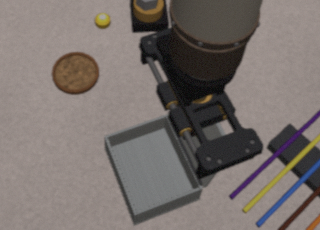

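The tin (side crop, about 105–210,120–220) is open with the lid pushed back beyond upright behind the gripper. Next is the glass.

Request:
jog_arm([
  {"ax": 0,"ay": 0,"az": 0,"tx": -0.0625,"ty": 0,"tz": 0,"hand": 0},
  {"ax": 0,"ay": 0,"az": 0,"tx": -0.0625,"ty": 0,"tz": -0.1625,"hand": 0},
  {"ax": 0,"ay": 0,"az": 0,"tx": -0.0625,"ty": 0,"tz": -0.1625,"hand": 0.6},
  {"ax": 0,"ay": 0,"az": 0,"tx": -0.0625,"ty": 0,"tz": -0.1625,"hand": 0.6},
  {"ax": 0,"ay": 0,"az": 0,"tx": 0.0697,"ty": -0.3337,"tz": -0.1625,"hand": 0.6},
  {"ax": 0,"ay": 0,"az": 0,"tx": 0.0697,"ty": -0.3337,"tz": -0.1625,"hand": 0.6},
  {"ax": 0,"ay": 0,"az": 0,"tx": 0.0697,"ty": -0.3337,"tz": -0.1625,"hand": 0.6},
  {"ax": 0,"ay": 0,"az": 0,"tx": 0.0697,"ty": -0.3337,"tz": -0.1625,"hand": 0.6},
  {"ax": 0,"ay": 0,"az": 0,"tx": 0.0697,"ty": -0.3337,"tz": -0.1625,"hand": 0.6},
  {"ax": 0,"ay": 0,"az": 0,"tx": 0.0697,"ty": -0.3337,"tz": -0.1625,"hand": 0.6},
  {"ax": 0,"ay": 0,"az": 0,"tx": 0.0697,"ty": -0.3337,"tz": -0.1625,"hand": 0.6},
  {"ax": 0,"ay": 0,"az": 0,"tx": 0.0697,"ty": -0.3337,"tz": -0.0125,"hand": 0.6},
  {"ax": 0,"ay": 0,"az": 0,"tx": 0.0697,"ty": -0.3337,"tz": -0.0125,"hand": 0.6},
  {"ax": 0,"ay": 0,"az": 0,"tx": 0.0697,"ty": -0.3337,"tz": -0.0125,"hand": 0.6},
  {"ax": 0,"ay": 0,"az": 0,"tx": 0.0697,"ty": -0.3337,"tz": -0.0125,"hand": 0.6},
  {"ax": 0,"ay": 0,"az": 0,"tx": 0.0697,"ty": -0.3337,"tz": -0.0125,"hand": 0.6},
])

```text
time: 9.05
position: [0.62, -0.0249, 0.1306]
tool_rot: [[0.986, 0.17, 0.002], [0.17, -0.986, -0.0], [0.002, 0.001, -1.0]]
contact_force: [-0.3, 0.0, -0.4]
finger_gap: 0.0523
grip_force: 0.0
```

```bash
python3 - <<'E'
from h import *
T=imaging.camera('top');D=imaging.camera('side')
a=cv2.resize(T['pixels'][150:240,280:380,::-1],None,fx=4,fy=4);b=cv2.resize(D['pixels'][205:295,300:400,::-1],None,fx=4,fy=4)
cv2.imwrite('pics/g1.png',np.hstack([a,b]))
E
```

```text
(no output)
```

View pics/g1.png

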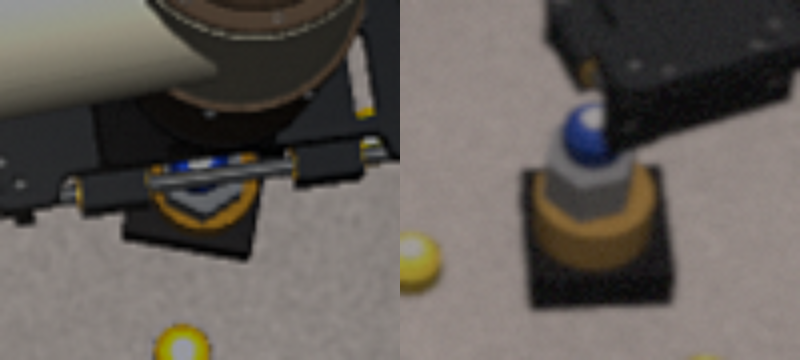

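The glass is between the open fingers in the top view, so I'll descend and grip.

Request:
jog_arm([
  {"ax": 0,"ay": 0,"az": 0,"tx": 0,"ty": 0,"tz": 0.02,"hand": 0.6},
  {"ax": 0,"ay": 0,"az": 0,"tx": 0,"ty": 0,"tz": 0.0381,"hand": 0.6},
  {"ax": 0,"ay": 0,"az": 0,"tx": 0,"ty": 0,"tz": 0.0381,"hand": 0.6},
  {"ax": 0,"ay": 0,"az": 0,"tx": 0,"ty": 0,"tz": 0.0381,"hand": 0.5},
  {"ax": 0,"ay": 0,"az": 0,"tx": 0,"ty": 0,"tz": 0.0381,"hand": 0.4},
  {"ax": 0,"ay": 0,"az": 0,"tx": 0,"ty": 0,"tz": 0.0381,"hand": 0.35},
  {"ax": 0,"ay": 0,"az": 0,"tx": 0,"ty": 0,"tz": 0.0381,"hand": 0.25},
  {"ax": 0,"ay": 0,"az": 0,"tx": 0,"ty": 0,"tz": 0.0381,"hand": 0.2},
  {"ax": 0,"ay": 0,"az": 0,"tx": 0,"ty": 0,"tz": 0.0381,"hand": 0.2},
  {"ax": 0,"ay": 0,"az": 0,"tx": 0,"ty": 0,"tz": 0.0381,"hand": 0.2},
], force=12)

```text
time: 10.15
position: [0.6197, -0.0242, 0.0997]
tool_rot: [[0.985, 0.17, 0.001], [0.17, -0.985, -0.0], [0.001, 0.0, -1.0]]
contact_force: [-0.2, 0.7, 3.1]
finger_gap: 0.0262
grip_force: 12.1
```

```bash
python3 - <<'E'
from plan import *
json.dump(dict(p=[.6193,-.0244,.13-.0381*.8],psi=TY),open('cmd.json','w'))
# glass underside relative to tip: -0.0025+bias; tin floor .004-.005 -> tip .0085
plan([[.6193,-.0244,.22,TY],tin(-.005,0,.22),tin(-.005,0,.06)])
plan([tin(-.005,0,.0335)])
E
```

```text
[ 0.6193 -0.0244  0.22    9.75  ] tx 0.0000 ty 0.0000 tz -0.1506 az 0.0000
[ 0.5554 -0.3062  0.22    9.75  ] tx -0.1384 ty 0.3337 tz -0.1506 az 0.0000
[ 0.5554 -0.3062  0.06    9.75  ] tx -0.1384 ty 0.3337 tz 0.0494 az 0.0000
[ 0.5554 -0.3062  0.0335  9.75  ] tx 0.0000 ty 0.0000 tz 0.0331 az 0.0000
```

Request:
jog_arm([
  {"ax": 0,"ay": 0,"az": 0,"tx": 0,"ty": 0,"tz": -0.003,"hand": 0.2},
  {"ax": 0,"ay": 0,"az": 0,"tx": 0,"ty": 0,"tz": -0.006,"hand": 0.2},
  {"ax": 0,"ay": 0,"az": 0,"tx": 0,"ty": 0,"tz": -0.006,"hand": 0.2},
  {"ax": 0,"ay": 0,"az": 0,"tx": 0,"ty": 0,"tz": -0.006,"hand": 0.2},
])

```text
time: 10.55
position: [0.6192, -0.0242, 0.1037]
tool_rot: [[0.986, 0.17, -0.0], [0.17, -0.986, 0.0], [-0.0, -0.0, -1.0]]
contact_force: [1.0, -0.2, -0.5]
finger_gap: 0.0265
grip_force: 12.0
```

```bash
python3 - <<'E'
from h import *
T=imaging.camera('top');D=imaging.camera('side')
a=cv2.resize(T['pixels'][150:240,280:380,::-1],None,fx=4,fy=4);b=cv2.resize(D['pixels'][205:295,300:400,::-1],None,fx=4,fy=4)
cv2.imwrite('pics/g2.png',np.hstack([a,b]))
E
```

```text
(no output)
```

View pics/g2.png

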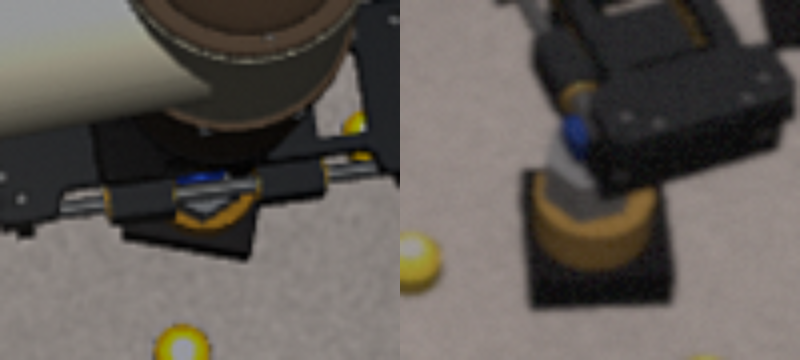

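```bash
python3 - <<'E'
from plan import *
json.dump(dict(p=[.6193,-.0244,.13-.0381*.8+.0048],psi=TY),open('cmd.json','w'))
plan([[.6193,-.0244,.14,TY],tin(-.005,0,.14),tin(-.005,0,.06)])
plan([tin(-.005,0,.0335)])
E
```

```text
[ 0.6193 -0.0244  0.14    9.75  ] tx 0.0000 ty 0.0000 tz -0.0446 az 0.0000
[ 0.5554 -0.3062  0.14    9.75  ] tx -0.1384 ty 0.3337 tz -0.0446 az 0.0000
[ 0.5554 -0.3062  0.06    9.75  ] tx -0.1384 ty 0.3337 tz 0.0554 az 0.0000
[ 0.5554 -0.3062  0.0335  9.75  ] tx 0.0000 ty 0.0000 tz 0.0331 az 0.0000
```

Request:
jog_arm([
  {"ax": 0,"ay": 0,"az": 0,"tx": 0,"ty": 0,"tz": -0.022,"hand": 0.2},
  {"ax": 0,"ay": 0,"az": 0,"tx": 0,"ty": 0,"tz": -0.0446,"hand": 0.2},
  {"ax": 0,"ay": 0,"az": 0,"tx": -0.006,"ty": 0.015,"tz": -0.0446,"hand": 0.2},
  {"ax": 0,"ay": 0,"az": 0,"tx": -0.018,"ty": 0.043,"tz": -0.0446,"hand": 0.2},
  {"ax": 0,"ay": 0,"az": 0,"tx": -0.034,"ty": 0.083,"tz": -0.0446,"hand": 0.2},
  {"ax": 0,"ay": 0,"az": 0,"tx": -0.052,"ty": 0.125,"tz": -0.0446,"hand": 0.2},
  {"ax": 0,"ay": 0,"az": 0,"tx": -0.069,"ty": 0.167,"tz": -0.0446,"hand": 0.2},
  {"ax": 0,"ay": 0,"az": 0,"tx": -0.086,"ty": 0.209,"tz": -0.0446,"hand": 0.2},
  {"ax": 0,"ay": 0,"az": 0,"tx": -0.104,"ty": 0.25,"tz": -0.0446,"hand": 0.2},
  {"ax": 0,"ay": 0,"az": 0,"tx": -0.12,"ty": 0.29,"tz": -0.0446,"hand": 0.2},
  {"ax": 0,"ay": 0,"az": 0,"tx": -0.132,"ty": 0.319,"tz": -0.0446,"hand": 0.2},
  {"ax": 0,"ay": 0,"az": 0,"tx": -0.1384,"ty": 0.3337,"tz": -0.0446,"hand": 0.2},
  {"ax": 0,"ay": 0,"az": 0,"tx": -0.1384,"ty": 0.3337,"tz": -0.0446,"hand": 0.2},
  {"ax": 0,"ay": 0,"az": 0,"tx": -0.1384,"ty": 0.3337,"tz": -0.02,"hand": 0.2},
  {"ax": 0,"ay": 0,"az": 0,"tx": -0.1384,"ty": 0.3337,"tz": 0.01,"hand": 0.2},
  {"ax": 0,"ay": 0,"az": 0,"tx": -0.1384,"ty": 0.3337,"tz": 0.04,"hand": 0.2},
  {"ax": 0,"ay": 0,"az": 0,"tx": -0.1384,"ty": 0.3337,"tz": 0.0554,"hand": 0.2},
  {"ax": 0,"ay": 0,"az": 0,"tx": -0.1384,"ty": 0.3337,"tz": 0.0554,"hand": 0.2},
])

```text
time: 12.45
position: [0.5545, -0.3048, 0.0574]
tool_rot: [[0.985, 0.171, -0.004], [0.171, -0.985, 0.001], [-0.004, -0.002, -1.0]]
contact_force: [0.3, 0.1, -0.4]
finger_gap: 0.0266
grip_force: 12.0
```

Request:
jog_arm([
  {"ax": 0,"ay": 0,"az": 0,"tx": 0,"ty": 0,"tz": 0.012,"hand": 0.2},
  {"ax": 0,"ay": 0,"az": 0,"tx": 0,"ty": 0,"tz": 0.022,"hand": 0.2},
  {"ax": 0,"ay": 0,"az": 0,"tx": 0,"ty": 0,"tz": 0.028,"hand": 0.2},
  {"ax": 0,"ay": 0,"az": 0,"tx": 0,"ty": 0,"tz": 0.031,"hand": 0.2},
  {"ax": 0,"ay": 0,"az": 0,"tx": 0,"ty": 0,"tz": 0.031,"hand": 0.2},
  {"ax": 0,"ay": 0,"az": 0,"tx": 0,"ty": 0,"tz": 0.031,"hand": 0.2},
])

```text
time: 13.05
position: [0.5557, -0.3062, 0.035]
tool_rot: [[0.985, 0.17, 0.001], [0.17, -0.985, -0.0], [0.001, 0.0, -1.0]]
contact_force: [-0.7, -0.5, 0.3]
finger_gap: 0.0267
grip_force: 12.0
```

Request:
jog_arm([
  {"ax": 0,"ay": 0,"az": 0,"tx": 0,"ty": 0,"tz": 0.0013,"hand": 0.2},
  {"ax": 0,"ay": 0,"az": 0,"tx": 0,"ty": 0,"tz": 0.0025,"hand": 0.2},
  {"ax": 0,"ay": 0,"az": 0,"tx": 0,"ty": 0,"tz": 0.0025,"hand": 0.2},
  {"ax": 0,"ay": 0,"az": 0,"tx": 0,"ty": 0,"tz": 0.0025,"hand": 0.2},
])

```text
time: 13.45
position: [0.5555, -0.3061, 0.0328]
tool_rot: [[0.985, 0.17, 0.0], [0.17, -0.985, -0.0], [0.0, 0.0, -1.0]]
contact_force: [-0.1, 0.0, -0.6]
finger_gap: 0.0263
grip_force: 12.0
```

Request:
jog_arm([
  {"ax": 0,"ay": 0,"az": 0,"tx": 0,"ty": 0,"tz": 0.0013,"hand": 0.2},
  {"ax": 0,"ay": 0,"az": 0,"tx": 0,"ty": 0,"tz": 0.0013,"hand": 0.2},
  {"ax": 0,"ay": 0,"az": 0,"tx": 0,"ty": 0,"tz": 0.0013,"hand": 0.2},
])

```text
time: 13.75
position: [0.5556, -0.3061, 0.0317]
tool_rot: [[0.985, 0.17, 0.0], [0.17, -0.985, -0.0], [0.0, 0.0, -1.0]]
contact_force: [0.1, 0.1, -0.0]
finger_gap: 0.0264
grip_force: 12.0
```

Request:
jog_arm([
  {"ax": 0,"ay": 0,"az": 0,"tx": 0,"ty": 0,"tz": 0,"hand": 0.35},
  {"ax": 0,"ay": 0,"az": 0,"tx": 0,"ty": 0,"tz": 0,"hand": 0.5},
  {"ax": 0,"ay": 0,"az": 0,"tx": 0,"ty": 0,"tz": 0,"hand": 0.6},
  {"ax": 0,"ay": 0,"az": 0,"tx": 0,"ty": 0,"tz": 0,"hand": 0.6},
  {"ax": 0,"ay": 0,"az": 0,"tx": 0,"ty": 0,"tz": 0,"hand": 0.6},
  {"ax": 0,"ay": 0,"az": 0,"tx": 0,"ty": 0,"tz": -0.04,"hand": 0.6},
  {"ax": 0,"ay": 0,"az": 0,"tx": 0,"ty": 0,"tz": -0.08,"hand": 0.6},
  {"ax": 0,"ay": 0,"az": 0,"tx": 0,"ty": 0,"tz": -0.2223,"hand": 1},
  {"ax": 0,"ay": 0,"az": 0,"tx": 0,"ty": 0,"tz": -0.2223,"hand": 1},
  {"ax": 0,"ay": 0,"az": 0,"tx": 0,"ty": 0,"tz": -0.2223,"hand": 1},
  {"ax": 0,"ay": 0,"az": 0,"tx": 0,"ty": 0,"tz": -0.2223,"hand": 1},
])

```text
time: 14.85
position: [0.5569, -0.3066, 0.2133]
tool_rot: [[0.985, 0.17, 0.007], [0.17, -0.985, -0.002], [0.007, 0.003, -1.0]]
contact_force: [-0.1, 0.4, -0.5]
finger_gap: 0.0763
grip_force: 0.0
```

```bash
cat > p.py <<'E'
from h import *
def measure():
    T=imaging.camera('top');D=imaging.camera('side')
    vp=[]
    for p,a in ((T,(329,195)),(D,(349,255))):
        vp.append((p,{i+1:m for i,q in enumerate(['slab_mid','disc_mid','hexblock_mid']) if (m:=near(p,q,a,22)) is not None}))
        print([ (k,int(m.sum())) for k,m in vp[-1][1].items()])
    def pile(x):
        g=[prism(sq(.064,.064),0,.024)@rz(x[6]).T,prism(reg(40,.026),.024,.048),prism(reg(6,.036/3**.5,np.pi/6),.048,.072)@rz(x[7]).T]
        return [(i+1,g[i]+[x[2*i],x[2*i+1],0]) for i in range(3)]
    for v in (vp,vp[:1]): print(*fit(v,pile,[.622,-.0264,.620,-.0286,.6174,-.0273,-.144,.666],[.004]*6+[.1,.15]))
    return T,D
E
python3 - <<'E'
from p import *
T,D=measure()
a=cv2.resize(T['pixels'][140:290,280:530,::-1],None,fx=2,fy=2);b=cv2.resize(D['pixels'][330:480,200:450,::-1],None,fx=2,fy=2)
cv2.imwrite('pics/g3.png',np.vstack([a,b]))
E
```

```text
[(1, 469), (2, 199), (3, 373)]
[]Traceback (most recent call last):
  File "<stdin>", line 2, in <module>
  File "p.py", line 11, in measure
    for v in (vp,vp[:1]): print(*fit(v,pile,[.622,-.0264,.620,-.0286,.6174,-.0273,-.144,.666],[.004]*6+[.1,.15]))
                                 ~~~^^^^^^^^^^^^^^^^^^^^^^^^^^^^^^^^^^^^^^^^^^^^^^^^^^^^^^^^^^^^^^^^^^^^^^^^^^^^
  File "h.py", line 25, in fit
    b=boxof(np.any(list(ms.values()),axis=0)); bs.append((p,b,{k:crop(m,b) for k,m in ms.items()}))
  File "h.py", line 20, in boxof
    def boxof(m,pad=8): x,y,w,h=cv2.boundingRect(m.astype(np.uint8)); x,y=max(x-pad,0),max(y-pad,0); return (x,y,min(w+2*pad,640-x),min(h+2*pad,480-y))
                                ~~~~~~~~~~~~~~~~^^^^^^^^^^^^^^^^^^^^
cv2.error: OpenCV(4.12.0) :-1: error: (-5:Bad argument) in function 'boundingRect'
> Overload resolution failed:
>  - array is not a numpy array, neither a scalar
>  - Expected Ptr<cv::UMat> for argument 'array'
```

```bash
sed -i 's/    def pile/    vp=[v for v in vp if len(v[1])==3]\n    def pile/; s/for v in (vp,vp\[:1\])/for v in ([vp] if len(vp)<2 else [vp,vp[:1]])/' p.py; python3 - <<'E'
from p import *
T,D=measure()
a=cv2.resize(T['pixels'][140:290,280:530,::-1],None,fx=2,fy=2);b=cv2.resize(D['pixels'][330:480,200:450,::-1],None,fx=2,fy=2)
cv2.imwrite('pics/g3.png',np.vstack([a,b]))
E
```

```text
[(1, 438), (2, 264)]
[]
[ 0.622  -0.0264  0.62   -0.0286  0.6174 -0.0273 -0.144   0.666 ] 0.0
```

View pics/g3.png

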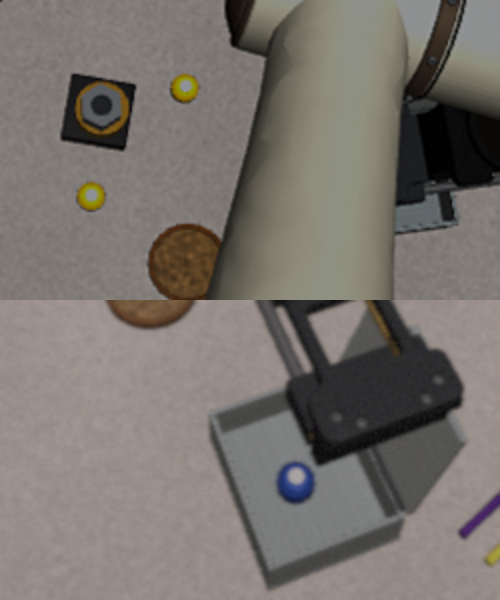

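The glass (blue, crop 295,482) sits on the tin floor near its centre, with the lid leaning back. The hex block is undisturbed. I'll re-measure it and pick it.

```bash
python3 - <<'E'
from p import *
for _ in range(3): measure()
from plan import *
c=tin(-.005,0,.21); print(json.load(open('cmd.json')))
E
```

```text
[(1, 522), (2, 150), (3, 401)]
[]
[ 0.6216965  -0.02634354  0.61847295 -0.02959654  0.61678159 -0.02671032
 -0.14725536  0.64086603] 244.125
[(1, 533), (2, 180), (3, 335)]
[]
[ 0.6212387  -0.02595187  0.61791408 -0.03059105  0.61703836 -0.026474
 -0.15018501  0.72029499] 242.4375
[(1, 450), (2, 172), (3, 359)]
[]
[ 0.62141854 -0.02681857  0.61848237 -0.02925525  0.61711543 -0.02758777
 -0.14855394  0.69534616] 247.125
{'p': [0.5553722197047096, -0.30624674751924513, 0.0335], 'psi': 9.75}
```

```bash
python3 - <<'E'
from plan import *
json.dump(dict(p=tin(-.005,0,.21)[:3],psi=TY),open('cmd.json','w'))
plan([[.617,-.027,.21,9],[.617,-.027,.12,9],[.617,-.027,.081,9]])
plan([[.617,-.027,.15,9],[.4757,.122,.15,9],[.4757,.122,.06,9],[.4757,.122,.0395,9]])
E
```

```text
[ 0.617 -0.027  0.21   9.   ] tx 0.1350 ty -0.3310 tz 0.0000 az 0.0021
[ 0.617 -0.027  0.12   9.   ] tx 0.1350 ty -0.3310 tz 0.1125 az 0.0021
[ 0.617 -0.027  0.081  9.   ] tx 0.1350 ty -0.3310 tz 0.1613 az 0.0021
[ 0.617 -0.027  0.15   9.   ] tx 0.0000 ty 0.0000 tz -0.0862 az 0.0000
[0.4757 0.122  0.15   9.    ] tx -0.1453 ty -0.2116 tz -0.0862 az 0.0000
[0.4757 0.122  0.06   9.    ] tx -0.1453 ty -0.2116 tz 0.0263 az 0.0000
[0.4757 0.122  0.0395 9.    ] tx -0.1453 ty -0.2116 tz 0.0519 az 0.0000
```

Request:
jog_arm([
  {"ax": 0,"ay": 0,"az": 0.0021,"tx": 0.135,"ty": -0.331,"tz": 0,"hand": 0.8},
  {"ax": 0,"ay": 0,"az": 0.0021,"tx": 0.135,"ty": -0.331,"tz": 0,"hand": 0.8},
  {"ax": 0,"ay": 0,"az": 0.0021,"tx": 0.135,"ty": -0.331,"tz": 0,"hand": 0.8},
  {"ax": 0,"ay": 0,"az": 0.0021,"tx": 0.135,"ty": -0.331,"tz": 0,"hand": 0.8},
  {"ax": 0,"ay": 0,"az": 0.0021,"tx": 0.135,"ty": -0.331,"tz": 0,"hand": 0.8},
  {"ax": 0,"ay": 0,"az": 0.0021,"tx": 0.135,"ty": -0.331,"tz": 0,"hand": 0.8},
  {"ax": 0,"ay": 0,"az": 0.0021,"tx": 0.135,"ty": -0.331,"tz": 0,"hand": 0.8},
  {"ax": 0,"ay": 0,"az": 0.0021,"tx": 0.135,"ty": -0.331,"tz": 0,"hand": 0.8},
  {"ax": 0,"ay": 0,"az": 0.0021,"tx": 0.135,"ty": -0.331,"tz": 0.05,"hand": 0.8},
  {"ax": 0,"ay": 0,"az": 0.0021,"tx": 0.135,"ty": -0.331,"tz": 0.1,"hand": 0.8},
  {"ax": 0,"ay": 0,"az": 0.0021,"tx": 0.135,"ty": -0.331,"tz": 0.14,"hand": 0.8},
  {"ax": 0,"ay": 0,"az": 0.0021,"tx": 0.135,"ty": -0.331,"tz": 0.1613,"hand": 0.8},
  {"ax": 0,"ay": 0,"az": 0.0021,"tx": 0.135,"ty": -0.331,"tz": 0.1613,"hand": 0.8},
  {"ax": 0,"ay": 0,"az": 0.0021,"tx": 0.135,"ty": -0.331,"tz": 0.1613,"hand": 0.6},
  {"ax": 0,"ay": 0,"az": 0.0021,"tx": 0.135,"ty": -0.331,"tz": 0.1613,"hand": 0.5},
  {"ax": 0,"ay": 0,"az": 0.0021,"tx": 0.135,"ty": -0.331,"tz": 0.1613,"hand": 0.4},
  {"ax": 0,"ay": 0,"az": 0.0021,"tx": 0.135,"ty": -0.331,"tz": 0.1613,"hand": 0.3},
  {"ax": 0,"ay": 0,"az": 0.0021,"tx": 0.135,"ty": -0.331,"tz": 0.1613,"hand": 0.3},
  {"ax": 0,"ay": 0,"az": 0.0021,"tx": 0.135,"ty": -0.331,"tz": 0.1613,"hand": 0.3},
], force=25)

```text
time: 21.15
position: [0.6173, -0.0267, 0.0812]
tool_rot: [[0.988, 0.157, 0.001], [0.157, -0.988, -0.0], [0.001, 0.0, -1.0]]
contact_force: [-0.5, -1.3, 2.7]
finger_gap: 0.0361
grip_force: 24.6
```

Request:
jog_arm([
  {"ax": 0,"ay": 0,"az": 0,"tx": 0,"ty": 0,"tz": -0.01,"hand": 0.3},
  {"ax": 0,"ay": 0,"az": 0,"tx": 0,"ty": 0,"tz": -0.04,"hand": 0.3},
  {"ax": 0,"ay": 0,"az": 0,"tx": 0,"ty": 0,"tz": -0.0862,"hand": 0.3},
  {"ax": 0,"ay": 0,"az": 0,"tx": -0.02,"ty": -0.03,"tz": -0.0862,"hand": 0.3},
  {"ax": 0,"ay": 0,"az": 0,"tx": -0.05,"ty": -0.07,"tz": -0.0862,"hand": 0.3},
  {"ax": 0,"ay": 0,"az": 0,"tx": -0.08,"ty": -0.115,"tz": -0.0862,"hand": 0.3},
  {"ax": 0,"ay": 0,"az": 0,"tx": -0.11,"ty": -0.16,"tz": -0.0862,"hand": 0.3},
  {"ax": 0,"ay": 0,"az": 0,"tx": -0.135,"ty": -0.197,"tz": -0.0862,"hand": 0.3},
  {"ax": 0,"ay": 0,"az": 0,"tx": -0.1453,"ty": -0.2116,"tz": -0.0862,"hand": 0.3},
  {"ax": 0,"ay": 0,"az": 0,"tx": -0.1453,"ty": -0.2116,"tz": -0.0862,"hand": 0.3},
  {"ax": 0,"ay": 0,"az": 0,"tx": -0.1453,"ty": -0.2116,"tz": -0.03,"hand": 0.3},
  {"ax": 0,"ay": 0,"az": 0,"tx": -0.1453,"ty": -0.2116,"tz": 0.0263,"hand": 0.3},
  {"ax": 0,"ay": 0,"az": 0,"tx": -0.1453,"ty": -0.2116,"tz": 0.04,"hand": 0.3},
  {"ax": 0,"ay": 0,"az": 0,"tx": -0.1453,"ty": -0.2116,"tz": 0.048,"hand": 0.3},
  {"ax": 0,"ay": 0,"az": 0,"tx": -0.1453,"ty": -0.2116,"tz": 0.0519,"hand": 0.3},
  {"ax": 0,"ay": 0,"az": 0,"tx": -0.1453,"ty": -0.2116,"tz": 0.0519,"hand": 0.3},
  {"ax": 0,"ay": 0,"az": 0,"tx": -0.1453,"ty": -0.2116,"tz": 0.0519,"hand": 0.3},
])

```text
time: 22.85
position: [0.4768, 0.1226, 0.0404]
tool_rot: [[0.988, 0.157, 0.003], [0.157, -0.988, 0.002], [0.003, -0.001, -1.0]]
contact_force: [0.6, 0.2, -2.2]
finger_gap: 0.0363
grip_force: 24.6
```

Request:
jog_arm([
  {"ax": 0,"ay": 0,"az": 0,"tx": 0,"ty": 0,"tz": 0.0012,"hand": 0.3},
  {"ax": 0,"ay": 0,"az": 0,"tx": 0,"ty": 0,"tz": 0.0012,"hand": 0.3},
  {"ax": 0,"ay": 0,"az": 0,"tx": 0,"ty": 0,"tz": 0.0012,"hand": 0.45},
  {"ax": 0,"ay": 0,"az": 0,"tx": 0,"ty": 0,"tz": 0.0012,"hand": 0.6},
  {"ax": 0,"ay": 0,"az": 0,"tx": 0,"ty": 0,"tz": 0.0012,"hand": 0.7},
  {"ax": 0,"ay": 0,"az": 0,"tx": 0,"ty": 0,"tz": 0.0012,"hand": 0.7},
  {"ax": 0,"ay": 0,"az": 0,"tx": 0,"ty": 0,"tz": -0.03,"hand": 0.8},
  {"ax": 0,"ay": 0,"az": 0,"tx": 0,"ty": 0,"tz": -0.07,"hand": 0.9},
  {"ax": 0,"ay": 0,"az": 0,"tx": 0,"ty": 0,"tz": -0.138,"hand": 0.9},
  {"ax": 0,"ay": 0,"az": 0,"tx": 0,"ty": 0,"tz": -0.138,"hand": 0.9},
])

```text
time: 23.85
position: [0.4792, 0.1239, 0.1554]
tool_rot: [[0.987, 0.158, 0.012], [0.158, -0.987, 0.006], [0.013, -0.004, -1.0]]
contact_force: [1.9, 0.4, -0.2]
finger_gap: 0.077
grip_force: 0.0
```

```bash
python3 - <<'E'
from plan import *
json.dump(dict(p=[.4757,.122,.0395+.8*.138],psi=9),open('cmd.json','w'))
from h import *
D=imaging.camera('side');T=imaging.camera('top')
m=near(T,'disc_mid',(329,197),25); m2=near(D,'disc_mid',(349,262),25)
for v in ([(T,m)],[(D,m2)],[(T,m),(D,m2)]):
  v=[(p,{1:a}) for p,a in v if a is not None]
  if v: print(*fit(v,lambda x:[(1,prism(reg(40,.026),.024,.048)+[x[0],x[1],0])],[.6185,-.0293],[.004,.004]))
plan([[.618,-.029,.15,9],[.618,-.029,.057,9]])
plan([[.618,-.029,.12,9],[.4762,-.1183,.12,9],[.4762,-.1183,.0395,9]])
E
```

```text
[ 0.6186929  -0.02875377] 38.625
[ 0.62051633 -0.02961997] 54.4375
[ 0.62016304 -0.02874707] 112.0625
[ 0.618 -0.029  0.15   9.   ] tx 0.1462 ty 0.2143 tz -0.0001 az 0.0000
[ 0.618 -0.029  0.057  9.   ] tx 0.1462 ty 0.2143 tz 0.1161 az 0.0000
[ 0.618 -0.029  0.12   9.   ] tx 0.0000 ty 0.0000 tz -0.0788 az 0.0000
[ 0.4762 -0.1183  0.12    9.    ] tx -0.1925 ty 0.0825 tz -0.0788 az 0.0000
[ 0.4762 -0.1183  0.0395  9.    ] tx -0.1925 ty 0.0825 tz 0.0219 az 0.0000
```

Request:
jog_arm([
  {"ax": 0,"ay": 0,"az": 0,"tx": 0.1462,"ty": 0.2143,"tz": 0,"hand": 0.9},
  {"ax": 0,"ay": 0,"az": 0,"tx": 0.1462,"ty": 0.2143,"tz": 0,"hand": 0.9},
  {"ax": 0,"ay": 0,"az": 0,"tx": 0.1462,"ty": 0.2143,"tz": 0,"hand": 0.9},
  {"ax": 0,"ay": 0,"az": 0,"tx": 0.1462,"ty": 0.2143,"tz": 0,"hand": 0.9},
  {"ax": 0,"ay": 0,"az": 0,"tx": 0.1462,"ty": 0.2143,"tz": 0,"hand": 0.9},
  {"ax": 0,"ay": 0,"az": 0,"tx": 0.1462,"ty": 0.2143,"tz": 0,"hand": 0.9},
  {"ax": 0,"ay": 0,"az": 0,"tx": 0.1462,"ty": 0.2143,"tz": 0,"hand": 0.9},
  {"ax": 0,"ay": 0,"az": 0,"tx": 0.1462,"ty": 0.2143,"tz": 0.05,"hand": 0.9},
  {"ax": 0,"ay": 0,"az": 0,"tx": 0.1462,"ty": 0.2143,"tz": 0.09,"hand": 0.9},
  {"ax": 0,"ay": 0,"az": 0,"tx": 0.1462,"ty": 0.2143,"tz": 0.1161,"hand": 0.9},
  {"ax": 0,"ay": 0,"az": 0,"tx": 0.1462,"ty": 0.2143,"tz": 0.1161,"hand": 0.9},
  {"ax": 0,"ay": 0,"az": 0,"tx": 0.1462,"ty": 0.2143,"tz": 0.1161,"hand": 0.9},
  {"ax": 0,"ay": 0,"az": 0,"tx": 0.1462,"ty": 0.2143,"tz": 0.1161,"hand": 0.75},
  {"ax": 0,"ay": 0,"az": 0,"tx": 0.1462,"ty": 0.2143,"tz": 0.1161,"hand": 0.65},
  {"ax": 0,"ay": 0,"az": 0,"tx": 0.1462,"ty": 0.2143,"tz": 0.1161,"hand": 0.5},
  {"ax": 0,"ay": 0,"az": 0,"tx": 0.1462,"ty": 0.2143,"tz": 0.1161,"hand": 0.5},
  {"ax": 0,"ay": 0,"az": 0,"tx": 0.1462,"ty": 0.2143,"tz": 0.1161,"hand": 0.5},
  {"ax": 0,"ay": 0,"az": 0,"tx": 0.1462,"ty": 0.2143,"tz": 0.1161,"hand": 0.5},
], force=35)

```text
time: 25.85
position: [0.6183, -0.0289, 0.0571]
tool_rot: [[0.988, 0.157, 0.001], [0.157, -0.988, -0.0], [0.001, 0.0, -1.0]]
contact_force: [-1.8, 1.3, 3.2]
finger_gap: 0.0508
grip_force: 35.0
```

Request:
jog_arm([
  {"ax": 0,"ay": 0,"az": 0,"tx": 0,"ty": 0,"tz": -0.01,"hand": 0.5},
  {"ax": 0,"ay": 0,"az": 0,"tx": 0,"ty": 0,"tz": -0.04,"hand": 0.5},
  {"ax": 0,"ay": 0,"az": 0,"tx": 0,"ty": 0,"tz": -0.0788,"hand": 0.5},
])

```text
time: 26.15
position: [0.616, -0.029, 0.1177]
tool_rot: [[0.988, 0.156, -0.007], [0.156, -0.988, -0.0], [-0.007, -0.001, -1.0]]
contact_force: [-0.1, -0.2, -2.5]
finger_gap: 0.0509
grip_force: 35.0
```

Request:
jog_arm([
  {"ax": 0,"ay": 0,"az": 0,"tx": -0.03,"ty": 0.013,"tz": 0,"hand": 0.5},
  {"ax": 0,"ay": 0,"az": 0,"tx": -0.075,"ty": 0.032,"tz": 0,"hand": 0.5},
  {"ax": 0,"ay": 0,"az": 0,"tx": -0.12,"ty": 0.0515,"tz": 0,"hand": 0.5},
  {"ax": 0,"ay": 0,"az": 0,"tx": -0.165,"ty": 0.0707,"tz": 0,"hand": 0.5},
  {"ax": 0,"ay": 0,"az": 0,"tx": -0.1925,"ty": 0.0825,"tz": 0,"hand": 0.5},
  {"ax": 0,"ay": 0,"az": 0,"tx": -0.1925,"ty": 0.0825,"tz": 0,"hand": 0.5},
  {"ax": 0,"ay": 0,"az": 0,"tx": -0.1925,"ty": 0.0825,"tz": 0.04,"hand": 0.5},
  {"ax": 0,"ay": 0,"az": 0,"tx": -0.1925,"ty": 0.0825,"tz": 0.08,"hand": 0.5},
  {"ax": 0,"ay": 0,"az": 0,"tx": -0.1925,"ty": 0.0825,"tz": 0.095,"hand": 0.5},
  {"ax": 0,"ay": 0,"az": 0,"tx": -0.1925,"ty": 0.0825,"tz": 0.1007,"hand": 0.5},
  {"ax": 0,"ay": 0,"az": 0,"tx": -0.1925,"ty": 0.0825,"tz": 0.1018,"hand": 0.5},
  {"ax": 0,"ay": 0,"az": 0,"tx": -0.1925,"ty": 0.0825,"tz": 0.1018,"hand": 0.5},
  {"ax": 0,"ay": 0,"az": 0,"tx": -0.1925,"ty": 0.0825,"tz": 0.1018,"hand": 0.5},
])

```text
time: 27.45
position: [0.4771, -0.118, 0.0385]
tool_rot: [[0.988, 0.157, 0.002], [0.157, -0.988, 0.0], [0.002, 0.0, -1.0]]
contact_force: [0.1, 0.6, -4.0]
finger_gap: 0.0512
grip_force: 35.0
```

Request:
jog_arm([
  {"ax": 0,"ay": 0,"az": 0,"tx": 0,"ty": 0,"tz": 0,"hand": 0.65},
  {"ax": 0,"ay": 0,"az": 0,"tx": 0,"ty": 0,"tz": 0,"hand": 0.8},
  {"ax": 0,"ay": 0,"az": 0,"tx": 0,"ty": 0,"tz": 0,"hand": 0.85},
  {"ax": 0,"ay": 0,"az": 0,"tx": 0,"ty": 0,"tz": 0,"hand": 0.85},
  {"ax": 0,"ay": 0,"az": 0,"tx": 0,"ty": 0,"tz": -0.03,"hand": 0.9},
  {"ax": 0,"ay": 0,"az": 0,"tx": 0,"ty": 0,"tz": -0.07,"hand": 0.9},
  {"ax": 0,"ay": 0,"az": 0,"tx": 0,"ty": 0,"tz": -0.14,"hand": 0.9},
  {"ax": 0,"ay": 0,"az": 0,"tx": 0,"ty": 0,"tz": -0.14,"hand": 0.9},
])

```text
time: 28.25
position: [0.4801, -0.1183, 0.156]
tool_rot: [[0.987, 0.158, 0.013], [0.158, -0.987, -0.001], [0.013, 0.003, -1.0]]
contact_force: [0.1, -0.6, -0.0]
finger_gap: 0.078
grip_force: 0.0
```

```bash
python3 - <<'E'
from plan import *
json.dump(dict(p=[.4762,-.1183,.0386+.8*.14],psi=9),open('cmd.json','w'))
from h import *
D=imaging.camera('side');T=imaging.camera('top')
m=near(T,'slab_mid',(329,197),25); m2=near(D,'slab_mid',(349,270),25)
for v in ([(T,m)],[(D,m2)],[(T,m),(D,m2)]):
  v=[(p,{1:a}) for p,a in v if a is not None]
  if v: print(*fit(v,lambda x:[(1,prism(sq(.064,.064),0,.024)@rz(x[2]).T+[x[0],x[1],0])],[.6215,-.0265,-.148],[.004,.004,.1]))
plan([[.6215,-.0265,.13,-8.5],[.6215,-.0265,.033,-8.5]])
plan([[.6215,-.0265,.14,-8.5],[.557,.314,.14,20.3],[.557,.314,.0388,20.3]])
E
```

```text
[ 0.62120036 -0.02682855 -0.13891187] 75.6875
[ 0.62338425 -0.02769622 -0.15587776] 54.0
[ 0.62284484 -0.02734293 -0.16330689] 154.4375
[ 0.6215 -0.0265  0.13   -8.5   ] tx 0.1973 ty -0.0849 tz 0.0258 az 0.0486
[ 0.6215 -0.0265  0.033  -8.5   ] tx 0.1973 ty -0.0849 tz 0.1470 az 0.0486
[ 0.6215 -0.0265  0.14   -8.5   ] tx 0.0000 ty 0.0000 tz -0.1338 az 0.0000
[ 0.557  0.314  0.14  20.3  ] tx -0.1427 ty -0.4090 tz -0.1338 az -0.0800
[ 0.557   0.314   0.0388 20.3   ] tx -0.1427 ty -0.4090 tz -0.0072 az -0.0800
```

Request:
jog_arm([
  {"ax": 0,"ay": 0,"az": 0.0486,"tx": 0.1973,"ty": -0.0849,"tz": 0.0258,"hand": 0.9},
  {"ax": 0,"ay": 0,"az": 0.0486,"tx": 0.1973,"ty": -0.0849,"tz": 0.0258,"hand": 0.9},
  {"ax": 0,"ay": 0,"az": 0.0486,"tx": 0.1973,"ty": -0.0849,"tz": 0.0258,"hand": 0.9},
  {"ax": 0,"ay": 0,"az": 0.0486,"tx": 0.1973,"ty": -0.0849,"tz": 0.0258,"hand": 0.9},
  {"ax": 0,"ay": 0,"az": 0.0486,"tx": 0.1973,"ty": -0.0849,"tz": 0.0258,"hand": 0.9},
  {"ax": 0,"ay": 0,"az": 0.0486,"tx": 0.1973,"ty": -0.0849,"tz": 0.0258,"hand": 0.9},
  {"ax": 0,"ay": 0,"az": 0.0486,"tx": 0.1973,"ty": -0.0849,"tz": 0.07,"hand": 0.9},
  {"ax": 0,"ay": 0,"az": 0.0486,"tx": 0.1973,"ty": -0.0849,"tz": 0.11,"hand": 0.9},
  {"ax": 0,"ay": 0,"az": 0.0486,"tx": 0.1973,"ty": -0.0849,"tz": 0.135,"hand": 0.9},
  {"ax": 0,"ay": 0,"az": 0.0486,"tx": 0.1973,"ty": -0.0849,"tz": 0.147,"hand": 0.9},
  {"ax": 0,"ay": 0,"az": 0.0486,"tx": 0.1973,"ty": -0.0849,"tz": 0.147,"hand": 0.9},
  {"ax": 0,"ay": 0,"az": 0.0486,"tx": 0.1973,"ty": -0.0849,"tz": 0.147,"hand": 0.8},
  {"ax": 0,"ay": 0,"az": 0.0486,"tx": 0.1973,"ty": -0.0849,"tz": 0.147,"hand": 0.65},
  {"ax": 0,"ay": 0,"az": 0.0486,"tx": 0.1973,"ty": -0.0849,"tz": 0.147,"hand": 0.65},
  {"ax": 0,"ay": 0,"az": 0.0486,"tx": 0.1973,"ty": -0.0849,"tz": 0.147,"hand": 0.65},
  {"ax": 0,"ay": 0,"az": 0.0486,"tx": 0.1973,"ty": -0.0849,"tz": 0.147,"hand": 0.65},
], force=30)

```text
time: 30.05
position: [0.6223, -0.0263, 0.0339]
tool_rot: [[0.989, -0.147, 0.002], [-0.147, -0.989, 0.0], [0.002, -0.0, -1.0]]
contact_force: [-0.8, -0.7, 6.0]
finger_gap: 0.0636
grip_force: 30.0
```

Request:
jog_arm([
  {"ax": 0,"ay": 0,"az": 0,"tx": 0,"ty": 0,"tz": -0.01,"hand": 0.65},
  {"ax": 0,"ay": 0,"az": 0,"tx": 0,"ty": 0,"tz": -0.05,"hand": 0.65},
  {"ax": 0,"ay": 0,"az": 0,"tx": 0,"ty": 0,"tz": -0.1,"hand": 0.65},
  {"ax": 0,"ay": 0,"az": 0,"tx": 0,"ty": 0,"tz": -0.1338,"hand": 0.65},
  {"ax": 0,"ay": 0,"az": 0,"tx": 0,"ty": 0,"tz": -0.1338,"hand": 0.65},
])

```text
time: 30.55
position: [0.624, -0.026, 0.1443]
tool_rot: [[0.989, -0.147, 0.009], [-0.147, -0.989, 0.001], [0.009, -0.002, -1.0]]
contact_force: [0.8, 0.3, -1.7]
finger_gap: 0.0634
grip_force: 30.0
```

Request:
jog_arm([
  {"ax": 0,"ay": 0,"az": -0.005,"tx": -0.01,"ty": -0.028,"tz": 0,"hand": 0.65},
  {"ax": 0,"ay": 0,"az": -0.015,"tx": -0.027,"ty": -0.077,"tz": 0,"hand": 0.65},
  {"ax": 0,"ay": 0,"az": -0.025,"tx": -0.045,"ty": -0.13,"tz": 0,"hand": 0.65},
  {"ax": 0,"ay": 0,"az": -0.036,"tx": -0.064,"ty": -0.183,"tz": 0,"hand": 0.65},
  {"ax": 0,"ay": 0,"az": -0.046,"tx": -0.082,"ty": -0.235,"tz": 0,"hand": 0.65},
  {"ax": 0,"ay": 0,"az": -0.056,"tx": -0.1,"ty": -0.287,"tz": 0,"hand": 0.65},
  {"ax": 0,"ay": 0,"az": -0.066,"tx": -0.118,"ty": -0.339,"tz": 0,"hand": 0.65},
  {"ax": 0,"ay": 0,"az": -0.076,"tx": -0.135,"ty": -0.387,"tz": 0,"hand": 0.65},
  {"ax": 0,"ay": 0,"az": -0.08,"tx": -0.1427,"ty": -0.409,"tz": 0,"hand": 0.65},
  {"ax": 0,"ay": 0,"az": -0.08,"tx": -0.1427,"ty": -0.409,"tz": 0,"hand": 0.65},
  {"ax": 0,"ay": 0,"az": -0.08,"tx": -0.1427,"ty": -0.409,"tz": 0.04,"hand": 0.65},
  {"ax": 0,"ay": 0,"az": -0.08,"tx": -0.1427,"ty": -0.409,"tz": 0.085,"hand": 0.65},
  {"ax": 0,"ay": 0,"az": -0.08,"tx": -0.1427,"ty": -0.409,"tz": 0.112,"hand": 0.65},
  {"ax": 0,"ay": 0,"az": -0.08,"tx": -0.1427,"ty": -0.409,"tz": 0.123,"hand": 0.65},
  {"ax": 0,"ay": 0,"az": -0.08,"tx": -0.1427,"ty": -0.409,"tz": 0.1265,"hand": 0.65},
  {"ax": 0,"ay": 0,"az": -0.08,"tx": -0.1427,"ty": -0.409,"tz": 0.1265,"hand": 0.65},
  {"ax": 0,"ay": 0,"az": -0.08,"tx": -0.1427,"ty": -0.409,"tz": 0.1265,"hand": 0.65},
])

```text
time: 32.25
position: [0.5573, 0.3133, 0.0389]
tool_rot: [[0.938, 0.346, 0.0], [0.346, -0.938, -0.0], [0.0, 0.0, -1.0]]
contact_force: [0.5, -0.4, 0.6]
finger_gap: 0.0634
grip_force: 30.0
```

Request:
jog_arm([
  {"ax": 0,"ay": 0,"az": 0,"tx": 0,"ty": 0,"tz": 0,"hand": 0.75},
  {"ax": 0,"ay": 0,"az": 0,"tx": 0,"ty": 0,"tz": 0,"hand": 0.9},
  {"ax": 0,"ay": 0,"az": 0,"tx": 0,"ty": 0,"tz": 0,"hand": 0.9},
  {"ax": 0,"ay": 0,"az": 0,"tx": 0,"ty": 0,"tz": 0,"hand": 0.9},
  {"ax": 0,"ay": 0,"az": 0,"tx": 0,"ty": 0,"tz": -0.03,"hand": 0.9},
  {"ax": 0,"ay": 0,"az": 0,"tx": 0,"ty": 0,"tz": -0.07,"hand": 0.9},
  {"ax": 0,"ay": 0,"az": 0,"tx": 0,"ty": 0,"tz": -0.28,"hand": 0.5},
  {"ax": 0,"ay": 0,"az": 0,"tx": 0,"ty": 0,"tz": -0.28,"hand": 0},
  {"ax": 0,"ay": 0,"az": 0,"tx": 0,"ty": 0,"tz": -0.28,"hand": 0},
  {"ax": 0,"ay": 0,"az": 0,"tx": 0,"ty": 0,"tz": -0.28,"hand": 0},
  {"ax": 0,"ay": 0,"az": 0,"tx": 0,"ty": 0,"tz": -0.28,"hand": 0},
])

```text
time: 33.35
position: [0.5582, 0.3152, 0.2673]
tool_rot: [[0.938, 0.348, 0.007], [0.348, -0.938, 0.006], [0.009, -0.003, -1.0]]
contact_force: [-0.8, -0.3, -0.5]
finger_gap: 0.0461
grip_force: 0.0
```

```bash
python3 - <<'E'
from plan import *
json.dump(dict(p=[.557,.314,.0388+.8*.28],psi=20.3),open('cmd.json','w'))
plan([[.52,-.05,.263,TY],[.65,-.12,.263,TY]])
from h import *
T=imaging.camera('top');D=imaging.camera('side'); print(robot.read_state()['position'])
vt=[]
for p,b in ((T,(490,205)),(D,(400,390))):
    l=near(p,'lid',b,40)
    if l is not None: vt.append((p,{2:l}))
def lid(x,A=np.radians(TY)):
    R=rz(A);o=[*TIN,0];c,s=np.cos(x[0]),np.sin(x[0])
    f=lambda q:np.array([[-u*c+w*s,v,u*s+w*c] for u,v,w in q])@R.T+R@[.05,0,.0425]+o
    return [(2,f(prism(sq(.1,.12),0,.006)+[.05,0,0])),(2,f(prism(sq(.011,.04),0,.006)+[.1055,0,0]))]
for v in vt: print('lid',v[1][2].sum(),*fit([v],lid,[1.7],[.15]))
v=np.vstack([cv2.resize(T['pixels'][120:320,90:440,::-1],None,fx=1.5,fy=1.5),cv2.resize(D['pixels'][100:300,180:530,::-1],None,fx=1.5,fy=1.5)])
cv2.imwrite('pics/all1.png',v)
E
```

```text
[ 0.52  -0.05   0.263  9.75 ] tx -0.2012 ty 0.4107 tz -0.0002 az 0.0293
[ 0.65  -0.12   0.263  9.75 ] tx -0.0792 ty 0.5491 tz -0.0002 az 0.0293
[0.55642657 0.31407674 0.26201394]
lid 1737 [1.80283203] 145.4375
lid 4081 [1.82451172] 236.875
```

View pics/all1.png

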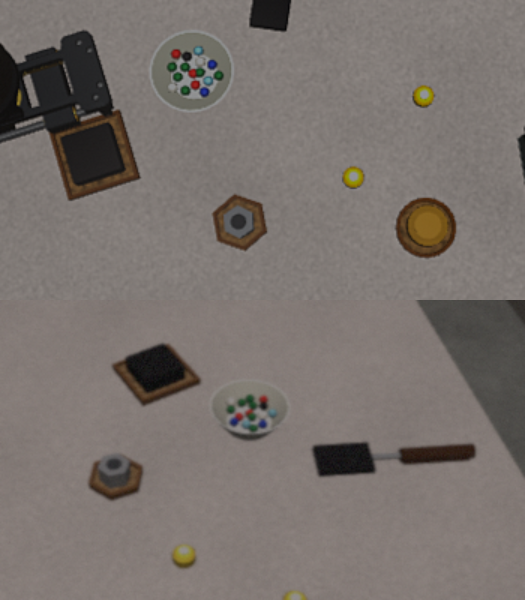

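The slab (crop 92,155), hex (238,221) and disc (429,227) lie in their own trays, centred, and the bowl is untouched. The lid is at about 1.81 rad. Now to shut it.

Request:
jog_arm([
  {"ax": 0,"ay": 0,"az": 0.0293,"tx": -0.2012,"ty": 0.4107,"tz": 0,"hand": 0},
  {"ax": 0,"ay": 0,"az": 0.0293,"tx": -0.2012,"ty": 0.4107,"tz": 0,"hand": 0},
  {"ax": 0,"ay": 0,"az": 0.0293,"tx": -0.2012,"ty": 0.4107,"tz": 0,"hand": 0},
  {"ax": 0,"ay": 0,"az": 0.0293,"tx": -0.2012,"ty": 0.4107,"tz": 0,"hand": 0},
  {"ax": 0,"ay": 0,"az": 0.0293,"tx": -0.2012,"ty": 0.4107,"tz": 0,"hand": 0},
  {"ax": 0,"ay": 0,"az": 0.0293,"tx": -0.2012,"ty": 0.4107,"tz": 0,"hand": 0},
  {"ax": 0,"ay": 0,"az": 0.0293,"tx": -0.0792,"ty": 0.5491,"tz": 0,"hand": 0},
  {"ax": 0,"ay": 0,"az": 0.0293,"tx": -0.0792,"ty": 0.5491,"tz": 0,"hand": 0},
  {"ax": 0,"ay": 0,"az": 0.0293,"tx": -0.0792,"ty": 0.5491,"tz": 0,"hand": 0},
  {"ax": 0,"ay": 0,"az": 0.0293,"tx": -0.0792,"ty": 0.5491,"tz": 0,"hand": 0},
  {"ax": 0,"ay": 0,"az": 0.0293,"tx": -0.0792,"ty": 0.5491,"tz": 0,"hand": 0},
  {"ax": 0,"ay": 0,"az": 0.0293,"tx": -0.0792,"ty": 0.5491,"tz": 0,"hand": 0},
  {"ax": 0,"ay": 0,"az": 0.0293,"tx": -0.0792,"ty": 0.5491,"tz": 0,"hand": 0},
])

```text
time: 34.85
position: [0.6492, -0.1191, 0.2613]
tool_rot: [[0.985, 0.17, -0.002], [0.17, -0.985, 0.0], [-0.002, -0.0, -1.0]]
contact_force: [0.7, -0.4, -0.3]
finger_gap: 0.0004
grip_force: 0.0
```

```bash
python3 - <<'E'
from plan import *
json.dump(dict(p=[.65,-.12,.263],psi=TY),open('cmd.json','w'))
plan([tin(.13,0,.263),tin(.13,0,.142)])
f=lambda a:tin(.05-.075*np.cos(a)+.006*np.sin(a)+.0095,0,.0675+.075*np.sin(a)+.006*np.cos(a))
plan([tin(.10,0,.142),tin(.08,0,.142)]+[f(a) for a in (1.5,1.35,1.2,1.05,.9)])
plan([f(a) for a in (.75,.6,.45,.3,.2,.1,.04,0)])
E
```

```text
[ 0.6884 -0.2834  0.263   9.75  ] tx 0.0127 ty 0.2094 tz 0.0000 az 0.0000
[ 0.6884 -0.2834  0.142   9.75  ] tx 0.0127 ty 0.2094 tz 0.1513 az 0.0000
[ 0.6589 -0.2885  0.142   9.75  ] tx -0.0375 ty 0.0000 tz 0.0000 az 0.0000
[ 0.6391 -0.2919  0.142   9.75  ] tx -0.0625 ty 0.0000 tz 0.0000 az 0.0000
[ 0.6196 -0.2952  0.1427  9.75  ] tx -0.0873 ty 0.0000 tz -0.0009 az 0.0000
[ 0.6085 -0.2971  0.142   9.75  ] tx -0.1013 ty 0.0000 tz 0.0000 az 0.0000
[ 0.5977 -0.299   0.1396  9.75  ] tx -0.1151 ty 0.0000 tz 0.0030 az 0.0000
[ 0.5873 -0.3008  0.1355  9.75  ] tx -0.1283 ty 0.0000 tz 0.0081 az 0.0000
[ 0.5776 -0.3024  0.13    9.75  ] tx -0.1405 ty 0.0000 tz 0.0150 az 0.0000
[ 0.5689 -0.3039  0.123   9.75  ] tx -0.0111 ty 0.0000 tz 0.0087 az 0.0000
[ 0.5613 -0.3052  0.1148  9.75  ] tx -0.0207 ty 0.0000 tz 0.0190 az 0.0000
[ 0.555  -0.3063  0.1055  9.75  ] tx -0.0288 ty 0.0000 tz 0.0306 az 0.0000
[ 0.5501 -0.3072  0.0954  9.75  ] tx -0.0349 ty 0.0000 tz 0.0432 az 0.0000
[ 0.5477 -0.3076  0.0883  9.75  ] tx -0.0380 ty -0.0000 tz 0.0521 az 0.0000
[ 0.546  -0.3079  0.081   9.75  ] tx -0.0401 ty 0.0000 tz 0.0613 az 0.0000
[ 0.5453 -0.308   0.0765  9.75  ] tx -0.0410 ty -0.0000 tz 0.0669 az 0.0000
[ 0.545  -0.308   0.0735  9.75  ] tx -0.0413 ty -0.0000 tz 0.0706 az 0.0000
```

Request:
jog_arm([
  {"ax": 0,"ay": 0,"az": 0,"tx": 0.0127,"ty": 0.2094,"tz": 0,"hand": 0},
  {"ax": 0,"ay": 0,"az": 0,"tx": 0.0127,"ty": 0.2094,"tz": 0,"hand": 0},
  {"ax": 0,"ay": 0,"az": 0,"tx": 0.0127,"ty": 0.2094,"tz": 0,"hand": 0},
  {"ax": 0,"ay": 0,"az": 0,"tx": 0.0127,"ty": 0.2094,"tz": 0,"hand": 0},
  {"ax": 0,"ay": 0,"az": 0,"tx": 0.0127,"ty": 0.2094,"tz": 0,"hand": 0},
  {"ax": 0,"ay": 0,"az": 0,"tx": 0.0127,"ty": 0.2094,"tz": 0.1513,"hand": 0},
  {"ax": 0,"ay": 0,"az": 0,"tx": 0.0127,"ty": 0.2094,"tz": 0.1513,"hand": 0},
  {"ax": 0,"ay": 0,"az": 0,"tx": 0.0127,"ty": 0.2094,"tz": 0.1513,"hand": 0},
  {"ax": 0,"ay": 0,"az": 0,"tx": 0.0127,"ty": 0.2094,"tz": 0.1513,"hand": 0},
])

```text
time: 35.75
position: [0.6859, -0.2801, 0.1368]
tool_rot: [[0.985, 0.172, -0.009], [0.172, -0.985, 0.003], [-0.008, -0.004, -1.0]]
contact_force: [-0.5, 0.1, -0.1]
finger_gap: 0.0003
grip_force: 0.0
```

Request:
jog_arm([
  {"ax": 0,"ay": 0,"az": 0,"tx": -0.0375,"ty": 0,"tz": 0,"hand": 0},
  {"ax": 0,"ay": 0,"az": 0,"tx": -0.05,"ty": 0,"tz": 0,"hand": 0},
  {"ax": 0,"ay": 0,"az": 0,"tx": -0.0625,"ty": 0,"tz": 0,"hand": 0},
  {"ax": 0,"ay": 0,"az": 0,"tx": -0.075,"ty": 0,"tz": 0,"hand": 0},
  {"ax": 0,"ay": 0,"az": 0,"tx": -0.0873,"ty": 0,"tz": -0.0009,"hand": 0},
  {"ax": 0,"ay": 0,"az": 0,"tx": -0.1013,"ty": 0,"tz": 0,"hand": 0},
  {"ax": 0,"ay": 0,"az": 0,"tx": -0.1151,"ty": 0,"tz": 0.003,"hand": 0},
  {"ax": 0,"ay": 0,"az": 0,"tx": -0.1283,"ty": 0,"tz": 0.0081,"hand": 0},
  {"ax": 0,"ay": 0,"az": 0,"tx": -0.1405,"ty": 0,"tz": 0.015,"hand": 0},
])

```text
time: 36.65
position: [0.5765, -0.3025, 0.1289]
tool_rot: [[0.986, 0.169, -0.0], [0.169, -0.986, 0.0], [-0.0, -0.0, -1.0]]
contact_force: [1.5, 0.6, 0.4]
finger_gap: 0.0002
grip_force: 0.8
```

Request:
jog_arm([
  {"ax": 0,"ay": 0,"az": 0,"tx": -0.0111,"ty": 0,"tz": 0.0087,"hand": 0},
  {"ax": 0,"ay": 0,"az": 0,"tx": -0.0207,"ty": 0,"tz": 0.019,"hand": 0},
  {"ax": 0,"ay": 0,"az": 0,"tx": -0.0288,"ty": 0,"tz": 0.0306,"hand": 0},
  {"ax": 0,"ay": 0,"az": 0,"tx": -0.0349,"ty": 0,"tz": 0.0432,"hand": 0},
  {"ax": 0,"ay": 0,"az": 0,"tx": -0.038,"ty": 0,"tz": 0.0521,"hand": 0},
  {"ax": 0,"ay": 0,"az": 0,"tx": -0.0401,"ty": 0,"tz": 0.0613,"hand": 0},
  {"ax": 0,"ay": 0,"az": 0,"tx": -0.041,"ty": 0,"tz": 0.0669,"hand": 0},
  {"ax": 0,"ay": 0,"az": 0,"tx": -0.0413,"ty": 0,"tz": 0.0706,"hand": 0},
  {"ax": 0,"ay": 0,"az": 0,"tx": -0.0413,"ty": 0,"tz": 0.0706,"hand": 0},
  {"ax": 0,"ay": 0,"az": 0,"tx": -0.0413,"ty": 0,"tz": 0.0706,"hand": 0},
])

```text
time: 37.65
position: [0.5447, -0.3078, 0.0739]
tool_rot: [[0.985, 0.17, -0.001], [0.17, -0.985, -0.0], [-0.001, -0.0, -1.0]]
contact_force: [-2.4, 1.5, 6.2]
finger_gap: 0.0005
grip_force: 3.5
```

Request:
jog_arm([
  {"ax": 0,"ay": 0,"az": 0,"tx": 0,"ty": 0,"tz": 0.001,"hand": 0},
  {"ax": 0,"ay": 0,"az": 0,"tx": 0,"ty": 0,"tz": 0.0018,"hand": 0},
  {"ax": 0,"ay": 0,"az": 0,"tx": 0,"ty": 0,"tz": 0.0018,"hand": 0},
])

```text
time: 37.95
position: [0.5447, -0.3078, 0.0738]
tool_rot: [[0.985, 0.171, -0.001], [0.171, -0.985, -0.0], [-0.001, 0.0, -1.0]]
contact_force: [-4.5, 3.2, 13.0]
finger_gap: 0.0004
grip_force: 6.5
```

Request:
jog_arm([
  {"ax": 0,"ay": 0,"az": 0,"tx": 0,"ty": 0,"tz": -0.03,"hand": 0},
  {"ax": 0,"ay": 0,"az": 0,"tx": 0,"ty": -0.05,"tz": -0.15,"hand": 0},
  {"ax": 0,"ay": 0,"az": 0,"tx": 0,"ty": -0.25,"tz": -0.24,"hand": 0},
  {"ax": 0,"ay": 0,"az": 0,"tx": 0,"ty": -0.25,"tz": -0.24,"hand": 0},
  {"ax": 0,"ay": 0,"az": 0,"tx": 0,"ty": -0.25,"tz": -0.24,"hand": 0},
  {"ax": 0,"ay": 0,"az": 0,"tx": 0,"ty": -0.25,"tz": -0.24,"hand": 0},
  {"ax": 0,"ay": 0,"az": 0,"tx": 0,"ty": -0.25,"tz": -0.24,"hand": 0},
  {"ax": 0,"ay": 0,"az": 0,"tx": 0,"ty": -0.25,"tz": -0.24,"hand": 0},
  {"ax": 0,"ay": 0,"az": 0,"tx": 0,"ty": -0.25,"tz": -0.24,"hand": 0},
])

```text
time: 38.85
position: [0.5108, -0.1109, 0.2625]
tool_rot: [[0.985, 0.17, -0.001], [0.17, -0.985, 0.0], [-0.001, -0.0, -1.0]]
contact_force: [-0.8, 0.0, -0.3]
finger_gap: 0.0003
grip_force: 0.0
```

```bash
python3 - <<'E'
from h import *
T=imaging.camera('top');D=imaging.camera('side')
v=np.vstack([cv2.resize(T['pixels'][120:320,90:540,::-1],None,fx=1.3,fy=1.3),cv2.resize(D['pixels'][280:480,190:640,::-1],None,fx=1.3,fy=1.3)])
cv2.imwrite('pics/fin.png',v)
E
```

```text
(no output)
```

View pics/fin.png

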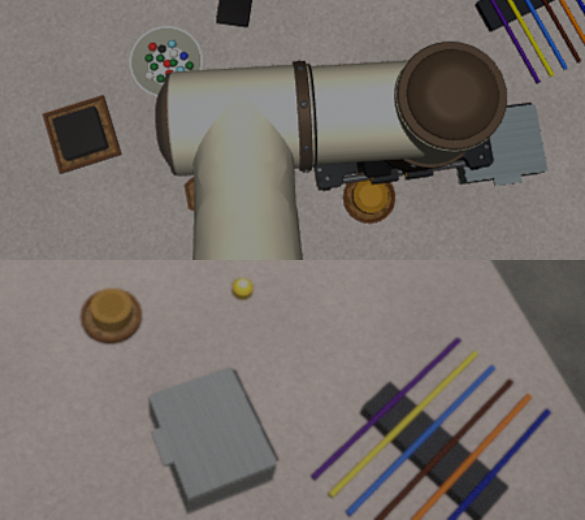

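The lid is fully shut (side crop, about 213,440), the pieces are in their trays and the arm is clear. Handing in.

```bash
python3 -c "
from plant import order
print(order.finish_job())"
```

```text
the job is handed in; nothing more can be done
None
```

The job is handed in at about 39 s with no verdict returned; the last pictures show the slab, disc and six-sided block in their own trays, the glass set down in the tin, the lid shut and the bowl where it was.

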